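Shut and lock the lamp lid of the exposure box

ROBOT

A 7-joint arm with a two-finger parallel gripper is mounted at the origin on a cart in front of the work surface, level with it; the furniture and walls round the work are solid. World frame = base frame: x ahead of the robot, y to its left, z up, the work surface at z = 0. Lengths are in m, angles in rad, forces in N, time in s.
With the tool pointing down it reaches from about 0.425 to 1.025 m from the base axis. Payload 3.6 kg.
Tool frame: the origin (TCP) lies on the centre line of the jaws, within the pads' length; the fingertips stand ahead of it and the grasp point (between the pads) lies 8 mm behind it (arm.finger_overhang is the z of the fingertips in the tool frame, in m); z points along the fingers, y is the direction in which the jaws open and shut (so a half turn about z gives the same grasp; the last joint's range is limited). The gripper opens to 85 mm and grips with 20 to 120 N. Pads are 22 mm wide; open, the fingers measure 114 mm over their backs; the gripper's body (76 mm by 85 mm) begins 54 mm behind the grasp point. The pads swing forward as they close: fully open they stand 13 mm farther back than shut.
Start: joints at [-1.405, 0.591, 0.048, 1.609, -0.033, 0.943, -0.034], TCP at [0.186, 0.701, 0.242] pointing down, gripper open.
Joint ranges: [-2.69, 2.69], [-0.47, 2.24], [-1.27, 1.36], [0.19, 2.51], [-1.53, 4.68], [0.08, 2.07], [-3.09, 3.09]. Speed limits (rad/s): [2.57, 2.57, 3.14, 3.14, 3.14, 3.14, 3.14].

INTERFACE

Orientations are given as a unit quaternion [x, y, z, w].
In Python, from bench import arm, optics gives the robot as it stands. The module is installed in compiled form; this text tells all that it offers.
- The arm moves only by the tool move_arm, never from a script. Its argument "targets" is a list of rows, each a list of 7 numbers: the shift along the tool's x, y, z in m, then the turn, a rotation vector about the tool's x, y, z in rad, then the closure, from -1 (fully open) to 1 (shut), so that 0 is half open. In form: [[x, y, z, rx, ry, rz, grip], ...]. A call has exactly 8 rows; each row shifts and turns the commanded pose from where the row before left it, along the tool's axes as they then stand; what a row does not reach is not made up. A row lasts 1/10 s, in which the tool goes at most 50 mm and 8.59 degrees, less where a joint would pass 70% of its speed; a pose out of reach is approached as far as the arm can. A call with a gripper value outside its range is refused whole. The fingers move at their own pace and stop on an object; "newtons" is the grip in N (left out, the last holds). Time passes only in rows, so rows that do not move let the fingers close, or fill a call up. It gives the time, the measured TCP pose, the force and the opening at its end, in the units of the state.
- arm.read_state(): the state, without advancing time (a new reading comes with each control period).
- optics.grab_frame(name): name is "scene" or "side" or "wrist"; returns the picture (480x640x3 uint8, red, green, blue); there is no depth.
- optics.camera_params(name): a dict with "mtx" (3x3 intrinsics, pixels), "D" ([k1, k2, p1, p2, k3] as OpenCV has them; the pictures are not rectified), "xyz" and "attitude" of the camera in the world; the wrist camera has in their place "mount" (4x4, takes a point from camera to tool coordinates, whose origin is the TCP and whose axes are the flange's). Camera axes: x right, y up, looking along -z (the intrinsics and any distortion apply to the point x, -y, -z); pixel columns grow to the right and rows downward; lengths in m; the calibration is good to about 2 mm. A picture is of the moment at which its call begins: read the wrist's pose just before it. camera_params takes no time and is no camera call.
- arm.hand_in(): hands the job in, once; it reports no verdict.
The state is a dict: "time_s": time; "joint_pos": joint angles; "qd": joint speeds; "tau": joint torques, N m; "tcp_pos": TCP position; "orientation": TCP orientation; "wrist_force": force on the tool from outside, world axes, zero at the start; "ft_torque": the same for the moment, N m; "width": finger opening in m.
Only numpy, scipy, OpenCV 4.12 (cv2) and the standard library are available. Lean on these libraries where they do the work, as an engineer would, in place of code of your own. Each camera call takes 0.05 s, during which the arm holds its last target.

TASK

Shut the lamp lid of the UV exposure box: push its locked side stay over at the knuckle so that it folds, then take the lid by its pull and lower it gently until it is fully shut, without letting it drop. Then press the spring bolt on the lid home into its eye and, while it is in, slide the keeper across so that the bolt stays in when you let go; leave the things standing and lying about as they are.

Things in the scene. Friction and masses are not known exactly. Their poses are not given: they have to be found in the camera images.
- expo_box: White UV exposure box, fixed, 170 mm deep (x), 190 wide (y), rim at z = 88, open at the top. Origin: centre of its underside, on the worktop; x points to its back, y to its left, z up. All offsets below are in this frame, mm. The stay is outside its left wall (y = 95); a steel strike eye stands on its right wall at x = -50, y = -98 to -103, up to z = 123.
- lid (a joint): Lid angle (rad): 0 = locked open, 80 degrees up; grows as it is lowered; 1.396 = shut. While the stay is locked it cannot be lowered. With the stay broken, friction holds it up to about 0.4; from about 0.5 to 0.7 on it falls (about 2 N at the pull) and slams at 3 to 4 rad/s; over 2 rad/s is a slam. Lowering it at up to 0.8 rad/s is gentle.
- lid_hinge (a point): Middle of the lid's hinge line: x = 85, y = 0, z = 88; the line runs along the box's y. The lid, 0.4 to 0.55 kg, is a plate 172 mm long, 190 wide, 12 thick; shut, its underside is at z = 88 and its top at z = 100. Lamp tubes on its underside face the front when it is open.
- lid_bar (a point): Centre of the lid's pull: a bar 16 mm thick, 32 long (along y), on a narrow arm 32 mm ahead of the lid's front edge, mid-width. Open: x = 56, y = 0, z = 288; shut: x = -117, y = 0, z = 94; between, on an arc of radius 202 about the hinge line. Pinch it from above across its two flat ends (32 mm apart along y) and let it turn between the fingers as the lid swings.
- stay_knuckle (a joint): Fold of the stay's knuckle (rad): 0 = locked, 7 degrees past straight against its stop; grows as it folds; over the dead point at 0.12; broken at 0.3 or more; about 2.6 when the lid is shut. Friction keeps it where it is left.
- knuckle (a point): Centre of the knuckle's barrel, a steel roller 14 mm thick, 24 long (along y), that sticks out of the stay to the left; locked at x = -18, y = 116, z = 118. The lower link (65 mm) turns about a pin at x = -70, z = 78; the upper (109) leads to the lid's left edge. Push the barrel down and back, square to the lower link (6 mm back per 10 down), with 5 to 6 N; 20 to 25 mm are enough.
- latch_bolt (a joint): Travel of the spring bolt (m): 0 = out (start), 0.013 = pressed fully home to the box's right, its end in the strike eye. The spring pushes back with 2 N at the start and 6 N fully home. The bolt lies on top of the lid, along the box's y, right of the middle.
- bolt_button (a point): Centre of the outer face of the bolt's push button, a plate 26 mm (x) by 18 mm high that faces the box's left (+y). With the lid shut it is at x = -50, y = -22, z = 112; push it toward -y. Its lower edge is 3 mm above the lid's top.
- keeper (a joint): Travel of the keeper (m), a small steel gate on the lid that straddles the bolt behind the button: 0 = open (start), 0.0075 = fully across, toward the box's back. It stays where it is put (0.8 N). It can go across only while the bolt is pressed in 0.010 or more; then it stands behind the bolt's collar and holds it in (the bolt springs back to about 0.010).
- keeper_tab (a point): Front face of the keeper's thumb tab, an upright plate 4 mm thick, 24 high, 30 long (y), behind (+x of) the button and reaching 5 mm beyond its face. Lid shut, keeper open: x = -34, y = -25, z = 114. A finger that holds the button in can slide along its face toward the box's back and so push this tab across; or push the tab with the other finger.
- drop_bottle: Bystander, loose: brown dropper bottle, 32 mm wide, 76 high. Origin: centre of its underside. Stands close to the box: left at the back, right, or before a front corner; these four change places.
- swab_pot: Bystander, loose: clear pot with swabs, 34 mm wide, 92 high. Origin: centre of its underside. Stands close to the box: left at the back, right, or before a front corner; these four change places.
- slide_tube: Bystander, loose: slim dark tube with a grey cap, standing, 24 mm wide, 109 high. Origin: centre of its underside. Stands close to the box: left at the back, right, or before a front corner; these four change places.
- objective_can_2: Bystander, loose: black screw canister, 37 mm wide, 57 high. Origin: centre of its underside. Stands close to the box: left at the back, right, or before a front corner; these four change places.

How it is judged:
By the outcome, as a careful person would: the job done as asked, in the order asked, and still so for the second after the job is handed in, with the robot touching nothing.
It also fails if it takes over 64 s, if anything falls off the work surface, if the arm or the gripper's body presses on something with over 40 N, if the wrist force passes 120 N, or if a joint passes its speed limit or range.

## Working session

There is one attempt and no reset: what is moved stays moved. The work goes in short steps, Python scripts to look and compute and a tool call to move; the robot and the scene stay as the last step left them, time stands still between calls to the robot, and variables do not carry over. Pictures are saved under pics/ and viewed, and the job is handed in when it is done.

Besides the shell and the picture viewer there is one more tool, called after "Request:" by a JSON object that holds its "name" and its "arguments". move_arm: Moves the arm, as the interface text tells. Its arguments: {"type":"object","properties":{"targets":{"type":"array"},"newtons":{"type":"number"}},"required":["targets"]}

```bash
mkdir -p pics
python3 - <<'E'
from bench import arm, optics
import cv2
print(arm.read_state(), arm.finger_overhang)
for n in ["scene","side","wrist"]:
    cv2.imwrite(f"pics/{n}0.png", optics.grab_frame(n)[:,:,::-1]); print(n,optics.camera_params(n))
E
```

```text
{'time_s': 0.0, 'joint_pos': array([-1.40551797,  0.59210968,  0.04829986,  1.60985098, -0.03331581,
        0.94267534, -0.03367771]), 'qd': array([ 5.06744712e-04,  9.91479397e-05,  1.57767150e-03,  5.00303619e-04,
       -4.21144509e-04,  1.08448556e-03,  1.00802044e-03]), 'tau': array([ 3.82601602e-04, -5.48689342e+01,  1.54658876e+00, -1.98121333e+01,
        9.35099088e-03,  8.91951582e-03, -1.95511181e-07]), 'tcp_pos': array([0.1853093 , 0.70008032, 0.24113697]), 'orientation': array([ 1.28982388e-01,  9.91646253e-01, -1.11571409e-03, -8.78484735e-05]), 'wrist_force': array([ 0.11305408, -0.39446607,  0.63542699]), 'ft_torque': array([ 0.01495374,  0.00536136, -0.02649346]), 'width': 0.08532489571943815} 0.011
scene {'mtx': array([[578.19588811,   0.        , 316.96159332],
       [  0.        , 578.19588811, 246.28512126],
       [  0.        ,   0.        ,   1.        ]]), 'D': array([0.03740791, 0.        , 0.        , 0.        , 0.        ]), 'xyz': array([0.1002616 , 0.3743373 , 1.00460401]), 'attitude': array([-0.1073413 ,  0.34590683,  0.89308721, -0.26687366])}
side 
[... 256 characters left out ...]
0.91834308, 0.06020968, 0.94925061]), 'attitude': array([0.12926447, 0.26340247, 0.85763174, 0.42234776])}
wrist {'mtx': array([[344.87512968,   0.        , 320.03630737],
       [  0.        , 344.87512968, 241.9302114 ],
       [  0.        ,   0.        ,   1.        ]]), 'D': array([0.02161896, 0.        , 0.        , 0.        , 0.        ]), 'mount': array([[ 4.79026342e-04,  9.57082893e-01,  2.89813917e-01,
         7.34766906e-02],
       [ 9.99999850e-01, -5.35311367e-04,  1.14939551e-04,
         4.73737430e-04],
       [ 2.65147362e-04,  2.89813818e-01, -9.57083006e-01,
        -1.30391726e-01],
       [ 0.00000000e+00,  0.00000000e+00,  0.00000000e+00,
         1.00000000e+00]])}
```

View pics/scene0.png

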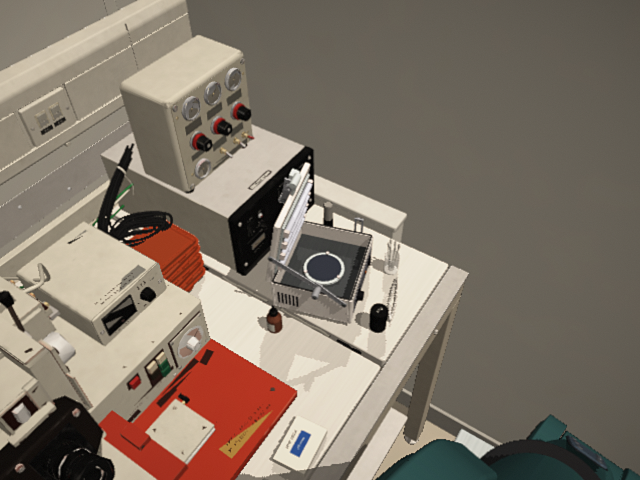

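View pics/side0.png

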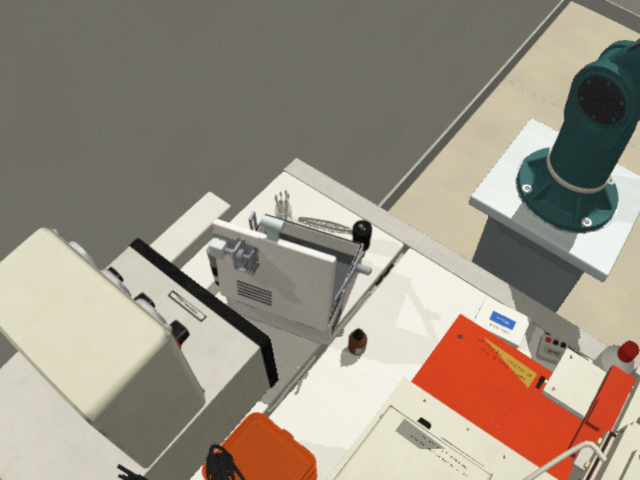

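View pics/wrist0.png

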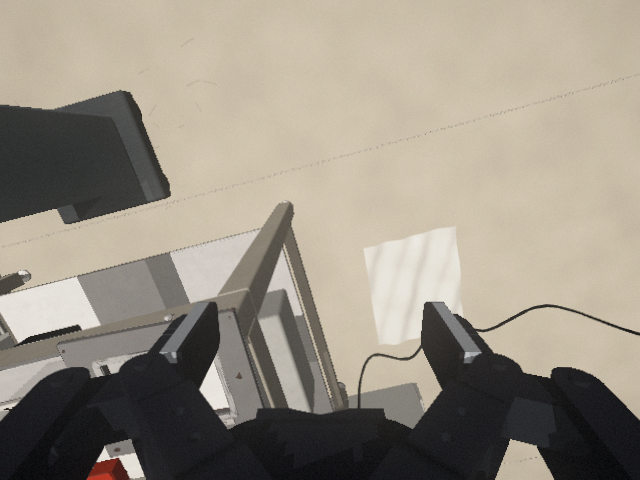

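Run:
```python
import cv2
a=cv2.imread("pics/scene0.png")[160:340,220:420]; cv2.imwrite("pics/sc.png",cv2.resize(a,None,fx=4,fy=3.3*4/3.3*0.83,interpolation=cv2.INTER_CUBIC) if 0 else cv2.resize(a[:150],None,fx=4,fy=4,interpolation=cv2.INTER_CUBIC))
a=cv2.imread("pics/side0.png")[180:330,195:395]; cv2.imwrite("pics/si.png",cv2.resize(a,None,fx=4,fy=4,interpolation=cv2.INTER_CUBIC))
```

```text
(no output)
```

View pics/sc.png

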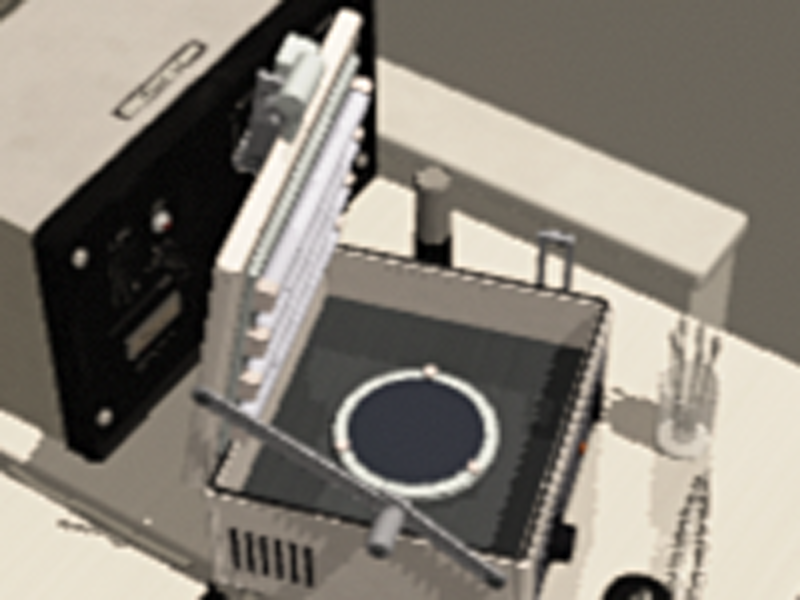

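View pics/si.png

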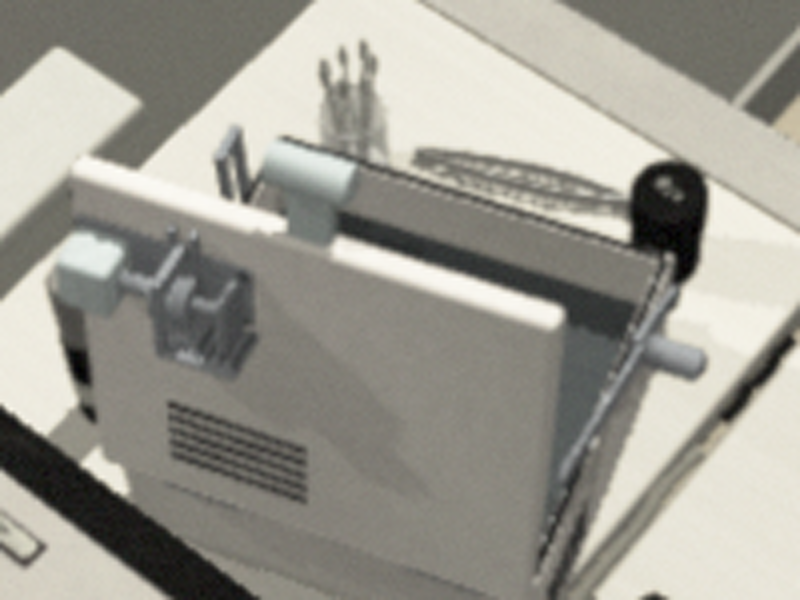

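```bash
cat > h.py <<'E'
import numpy as np, cv2
from scipy.spatial.transform import Rotation as R
from scipy.optimize import least_squares
def proj(c,P,pose=None):
    P=np.atleast_2d(P).astype(float)
    if pose is None: t=c["xyz"]; A=R.from_quat(c["attitude"]).as_matrix()
    else:
        T=np.eye(4);T[:3,:3]=R.from_quat(pose[1]).as_matrix();T[:3,3]=pose[0];T=T@c["mount"];t=T[:3,3];A=T[:3,:3]
    q=(P-t)@A*np.array([1,-1,-1])
    return cv2.projectPoints(q,np.zeros(3),np.zeros(3),c["mtx"],c["D"])[0][:,0]
def box2w(p,P):
    P=np.atleast_2d(P)/1000.; c,s=np.cos(p[2]),np.sin(p[2])
    return np.c_[p[0]+c*P[:,0]-s*P[:,1],p[1]+s*P[:,0]+c*P[:,1],P[:,2]]
E
python3 - <<'E'
from h import *
from bench import optics
S=optics.camera_params("scene");D=optics.camera_params("side")
s=[((-85,95,88),(530,562)),((85,95,88),(212,488)),((-85,-95,88),(608,298)),((-18,116,118),(385,530))]
d=[((-85,95,88),(665,262)),((-85,-95,88),(283,138)),((-18,116,118),(672,355)),((56,0,288),(310,175))]
so=np.array([[220+u/4,160+v/4] for _,(u,v) in s]);do=np.array([[195+u/4,180+v/4] for _,(u,v) in d])
def f(p): return np.r_[(proj(S,box2w(p,[a for a,_ in s]))-so).ravel(),(proj(D,box2w(p,[a for a,_ in d]))-do).ravel()]
best=min((least_squares(f,[x,y,t]) for x in(.2,.5) for y in (.6,.9) for t in np.arange(-3,3,.7)),key=lambda r:r.cost)
print(best.x,best.cost,f(best.x).reshape(-1,2).round(1))
E
```

```text
[ 0.53917003 -0.30115476 -5.98327328] 18.44512043564243 [[-1.4  1.1]
 [-3.2  1.1]
 [ 0.1  0. ]
 [-0.8  0.4]
 [ 1.5 -2.7]
 [-2.5 -2.1]
 [-0.1 -0.3]
 [-0.4 -0.8]]
```

```bash
cat > ov.py <<'E'
from h import *
from bench import optics
S=optics.camera_params("scene");D=optics.camera_params("side")
def ov(img,c,p,crop,f,out,ang=np.radians(80),pose=None):
    x0,y0,w,hh=crop
    im=cv2.resize(img[y0:y0+hh,x0:x0+w],None,fx=f,fy=f,interpolation=cv2.INTER_CUBIC)
    def L(P,col):
        q=proj(c,box2w(p,P),pose); q=((q-[x0,y0])*f).astype(int)
        cv2.polylines(im,[q.reshape(-1,1,2)],False,col,1)
    for z in (0,88): L([(-85,95,z),(85,95,z),(85,-95,z),(-85,-95,z),(-85,95,z)],(0,0,255))
    ca,sa=np.cos(ang),np.sin(ang)
    def lid(u,y,t): return (85-ca*u+sa*t,y,88+sa*u+ca*t)   # t above underside
    for t in (0,12): L([lid(0,95,t),lid(172,95,t),lid(172,-95,t),lid(0,-95,t)],(0,160,0))
    L([(-18,104,118),(-18,128,118)],(255,0,0)); L([lid(202,-16,6),lid(202,16,6)],(255,0,0))
    L([(-50,-98,88),(-50,-98,123),(-50,-103,123)],(255,0,255)); L([(-70,95,78),(-70,116,78)],(255,255,0))
    L([lid(135,-22,24)]*2,(0,0,255))
    L([lid(122,-22,15),lid(148,-22,15),lid(148,-22,33),lid(122,-22,33),lid(122,-22,15)],(255,0,0))
    cv2.imwrite(out,im)
E
python3 - <<'E'
from ov import *
p=[.53917,-.30115,.29990]
ov(cv2.imread("pics/scene0.png"),S,p,(220,160,200,150),4,"pics/o1.png")
ov(cv2.imread("pics/side0.png"),D,p,(195,180,200,150),4,"pics/o2.png")
E
```

```text
(no output)
```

View pics/o1.png

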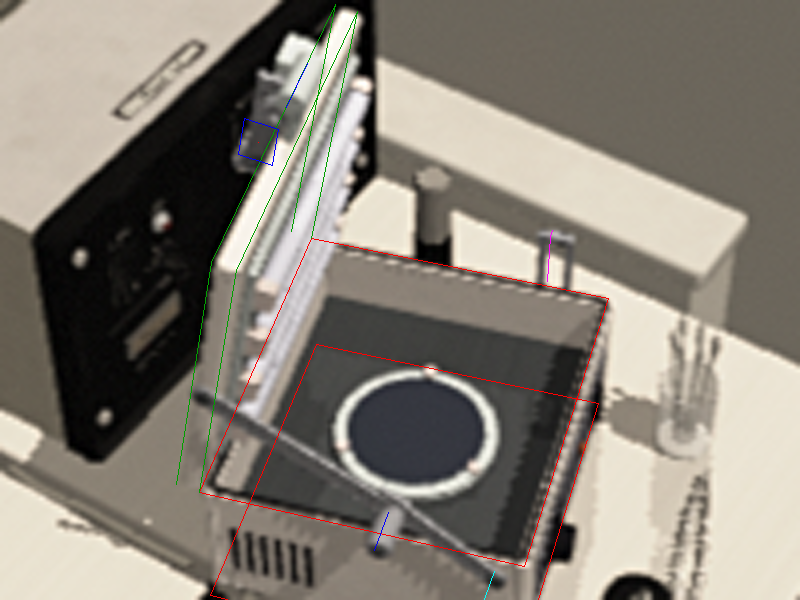

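View pics/o2.png

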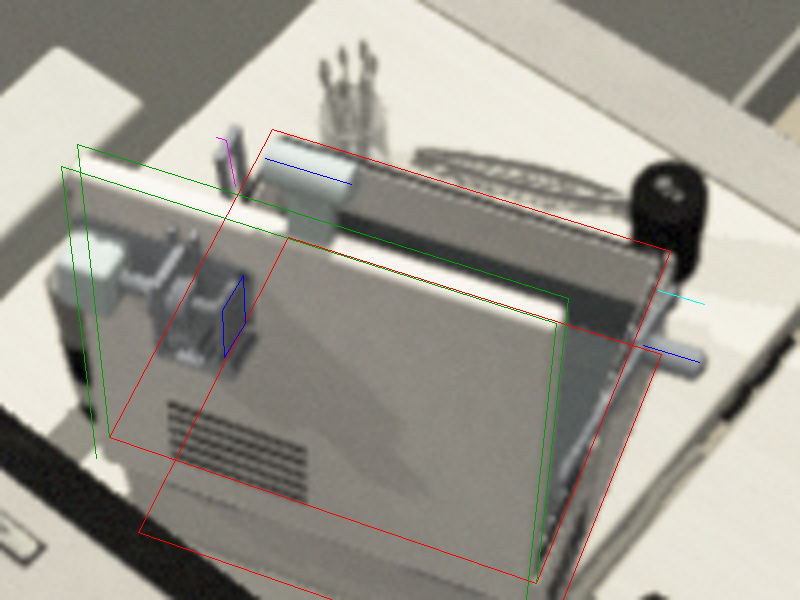

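Request:
{"name": "move_arm", "arguments": {"targets": [[0,0,-0.04,0,0,-0.14,1],[0,0,-0.04,0,0,-0.14,1],[0,0,-0.04,0,0,-0.14,1],[0,0,-0.04,0,0,-0.138,1],[0,0,-0.04,0,0,0,1],[0,0,-0.04,0,0,0,1],[0,-0.03,0,0,0,0,1],[0,-0.04,0,0,0,0,1]]}}

```text
time_s: 0.95
tcp_pos: [0.205, 0.6352, 0.4831]
orientation: [-0.151, 0.989, 0.002, 0.0]
wrist_force: [-0.1, -0.1, -0.5]
width: 0.0004
```

```bash
cat > g.py <<'E'
from h import *
from bench import arm, optics
P0=np.array([.53917,-.30115,.29990])
def to(tgt,n=8,p=None,box=True,quiet=False):
    s=arm.read_state(); A=R.from_quat(s["orientation"]).as_matrix()
    w=box2w(P0 if p is None else p,[tgt])[0] if box else np.array(tgt)
    d=A.T@(w-s["tcp_pos"])
    print("t",round(s["time_s"],2),"tcp",s["tcp_pos"].round(4),"F",s["wrist_force"].round(1),"w",round(s["width"],4))
    print("tool x ang",np.degrees(np.arctan2(A[1,0],A[0,0])).round(2),"z",A[:,2].round(3),"delta tool",d.round(4),"per row",(d/n).round(4))
E
python3 - <<'E'
from g import *
to((.50,.30,.5),box=False); print(arm.read_state()["joint_pos"].round(2))
to((.42,-.25,.5),box=False)
E
```

```text
t 0.95 tcp [0.205  0.6352 0.4831] F [-0.1 -0.1 -0.5] w 0.0004
tool x ang -162.67 z [-0.     0.003 -1.   ] delta tool [-0.1818 -0.4078 -0.018 ] per row [-0.0227 -0.051  -0.0023]
[-1.27  0.35 -0.08  1.44  0.03  1.35  0.52]
t 0.95 tcp [0.205  0.6352 0.4831] F [-0.1 -0.1 -0.5] w 0.0004
tool x ang -162.67 z [-0.     0.003 -1.   ] delta tool [ 0.0583 -0.909  -0.0197] per row [ 0.0073 -0.1136 -0.0025]
```

Request:
{"name": "move_arm", "arguments": {"targets": [[-0.023,-0.04,0,0,0,0,1],[-0.023,-0.044,0,0,0,0,1],[-0.023,-0.044,0,0,0,0,1],[-0.023,-0.044,0,0,0,0,1],[-0.023,-0.044,0,0,0,0,1],[-0.023,-0.044,0,0,0,0,1],[-0.023,-0.044,0,0,0,0,1],[-0.02,-0.044,0,0,0,0,1]]}}

```text
time_s: 1.75
tcp_pos: [0.4829, 0.3528, 0.482]
orientation: [-0.149, 0.989, -0.0, -0.0]
wrist_force: [0.7, 0.6, -0.3]
width: -0.0003
```

Run:
```python
from g import *
to((.42,-.22,.45),box=False); print(arm.read_state()["joint_pos"].round(2))
```

```text
t 1.75 tcp [0.4829 0.3528 0.482 ] F [ 0.7  0.6 -0.3] w -0.0003
tool x ang -162.88 z [-0. -0. -1.] delta tool [ 0.2288 -0.5289  0.0322] per row [ 0.0286 -0.0661  0.004 ]
[-0.77  0.24  0.09  1.6  -0.02  1.31  1.18]
```

Request:
{"name": "move_arm", "arguments": {"targets": [[0.02,-0.045,0.004,0,0,0,1],[0.02,-0.045,0.004,0,0,0,1],[0.02,-0.045,0.004,0,0,0,1],[0.02,-0.045,0.004,0,0,0,1],[0.02,-0.045,0.004,0,0,0,1],[0.02,-0.045,0.004,0,0,0,1],[0.02,-0.045,0.004,0,0,0,1],[0.02,-0.045,0.004,0,0,0,1]]}}

```text
time_s: 2.55
tcp_pos: [0.434, -0.0384, 0.4501]
orientation: [-0.149, 0.989, 0.0, 0.0]
wrist_force: [0.7, -0.6, 0.1]
width: -0.0001
```

Run:
```python
from g import *
to((.42,-.22,.45),box=False); print(arm.read_state()["joint_pos"].round(2))
```

```text
t 2.55 tcp [ 0.434  -0.0384  0.4501] F [ 0.7 -0.6  0.1] w -0.0001
tool x ang -162.85 z [ 0.  0. -1.] delta tool [ 6.690e-02 -1.694e-01  1.000e-04] per row [ 0.0084 -0.0212  0.    ]
[-0.38 -0.01  0.36  1.96  0.    1.2   1.85]
```

Request:
{"name": "move_arm", "arguments": {"targets": [[0.005,-0.021,0,0,0,0,1],[0.005,-0.021,0,0,0,0,1],[0.005,-0.021,0,0,0,0,1],[0.005,-0.021,0,0,0,0,1],[0.005,-0.021,0,0,0,0,1],[0.005,-0.021,0,0,0,0,1],[0.005,-0.021,0,0,0,0,1],[0,0,0,0,0,0,1]]}}

```text
time_s: 3.35
tcp_pos: [0.444, -0.1902, 0.4502]
orientation: [-0.146, 0.989, -0.001, -0.0]
wrist_force: [0.2, -1.0, -1.0]
width: -0.0
```

Run:
```python
from g import *
to((.42,-.22,.45),box=False); print(arm.read_state()["joint_pos"].round(2))
s=arm.read_state(); im=optics.grab_frame("wrist")[:,:,::-1]; cv2.imwrite("pics/w1.png",im)
from ov import ov
pose=(s["tcp_pos"],s["orientation"]); np.savez("pics/w1.npz",p=pose[0],q=pose[1])
ov(im.copy(),optics.camera_params("wrist"),P0,(0,0,640,480),1.25,"pics/w1o.png",pose=pose)
```

```text
t 3.35 tcp [ 0.444  -0.1902  0.4502] F [ 0.2 -1.  -1. ] w -0.0
tool x ang -163.17 z [-0.    -0.002 -1.   ] delta tool [ 0.0316 -0.0215  0.0003] per row [ 0.004  -0.0027  0.    ]
[-0.19  0.07  0.54  1.88 -0.04  1.2   2.23]
```

View pics/w1o.png

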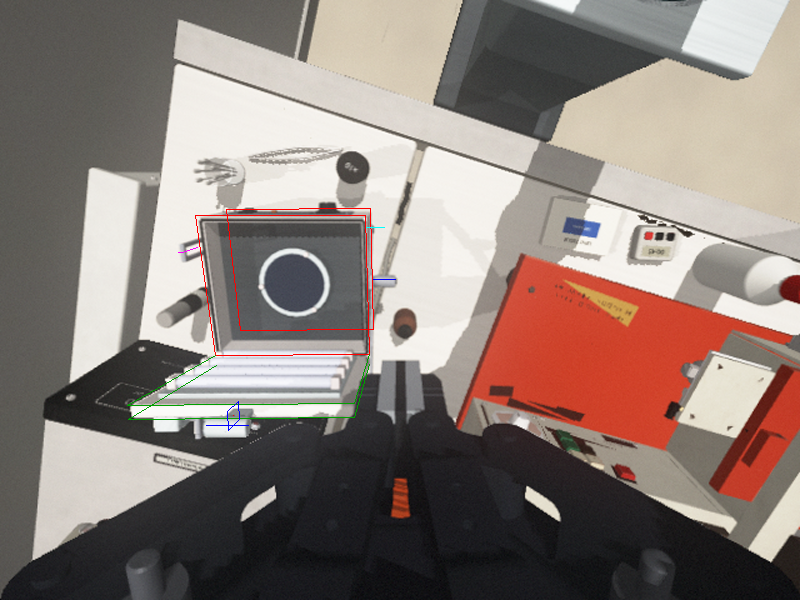

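Run:
```python
import cv2
a=cv2.imread("pics/w1.png")
cv2.imwrite("pics/w1c.png",cv2.resize(a[160:310,130:330],None,fx=4,fy=4,interpolation=cv2.INTER_CUBIC))
```

```text
(no output)
```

View pics/w1c.png

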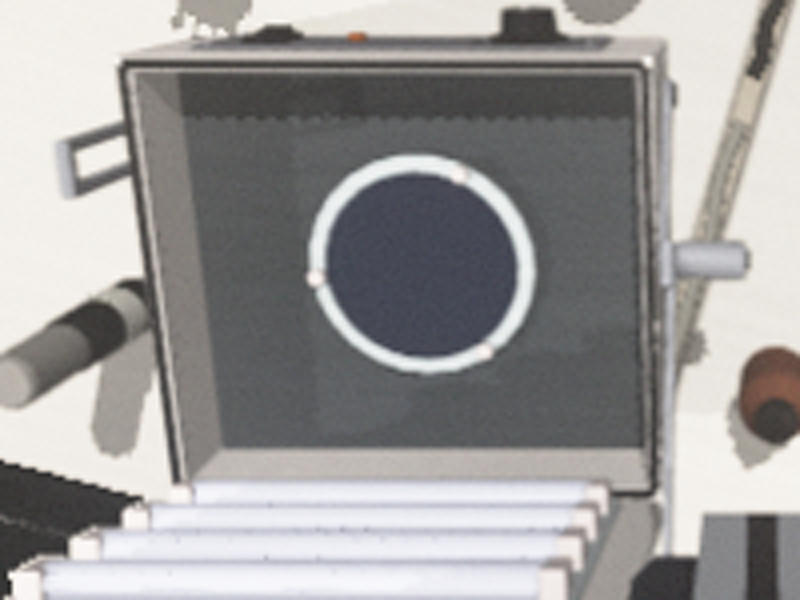

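Run:
```python
from h import *
from bench import optics
S=optics.camera_params("scene");D=optics.camera_params("side");W=optics.camera_params("wrist")
z=np.load("pics/w1.npz");pose=(z["p"],z["q"])
s=[((-85,95,88),(532,562)),((85,95,88),(212,488)),((-85,-95,88),(608,298)),((-18,116,118),(385,530))]
d=[((-85,95,88),(668,258)),((-85,-95,88),(283,138)),((-18,116,118),(672,355)),((56,0,288),(310,175))]
w=[((-85,-95,88),(120,61)),((-85,95,88),(660,64)),((85,95,88),(658,494)),((-18,116,118),(713,260)),((-50,-103,123),(66,165))]
so=np.array([[220+u/4,160+v/4] for _,(u,v) in s]);do=np.array([[195+u/4,180+v/4] for _,(u,v) in d]);wo=np.array([[130+u/4,160+v/4] for _,(u,v) in w])
fs=lambda p:(proj(S,box2w(p,[a for a,_ in s]))-so).ravel()
fd=lambda p:(proj(D,box2w(p,[a for a,_ in d]))-do).ravel()
fw=lambda p:(proj(W,box2w(p,[a for a,_ in w]),pose)-wo).ravel()
for n,f in (("s",fs),("d",fd),("w",fw),("all",lambda p:np.r_[fs(p),fd(p),2*fw(p)])):
    b=least_squares(f,[.539,-.301,.3],loss='soft_l1');print(n,b.x.round(4),f(b.x).reshape(-1,2).round(1).tolist())
```

```text
s [ 0.5382 -0.304   0.3051] [[-0.4, 0.2], [-1.8, 0.6], [1.0, -0.8], [0.7, -0.3]]
d [ 0.5403 -0.2995  0.2961] [[1.3, -0.6], [-2.0, -1.4], [0.3, 0.9], [-0.2, 0.3]]
w [ 0.5399 -0.2986  0.2821] [[-0.7, -2.6], [0.1, -1.4], [1.5, 2.2], [0.9, 1.2], [-1.8, 0.5]]
all [ 0.5394 -0.2994  0.2858] [[-3.3, 1.9], [-4.2, 1.1], [0.1, 1.0], [-2.3, 0.9], [1.9, -0.3], [-1.0, -2.0], [0.5, 1.2], [-0.1, -0.2], [-2.8, -5.9], [-1.2, -4.4], [2.7, 3.1], [0.9, 0.7], [-4.8, 0.4]]
```

```bash
sed -i 's/^P0=.*/P0=np.array([.5397,-.2995,.288])/' g.py
cat >> h.py <<'E'
def tri(obs):
    # obs: list of (cam,pose,(u,v))
    f=lambda X:np.concatenate([(proj(c,X,po)-np.array(o)).ravel() for c,po,o in obs])
    b=least_squares(f,[.53,-.3,.12]); return b.x,b.fun
def onplane(c,pose,uv,z):
    b=least_squares(lambda q:(proj(c,[q[0],q[1],z],pose)-np.array(uv)).ravel(),[.53,-.3]);return b.x
E
python3 - <<'E'
from g import *
S=optics.camera_params("scene");D=optics.camera_params("side");W=optics.camera_params("wrist")
z=np.load("pics/w1.npz");pose=(z["p"],z["q"])
ws=(W,pose,(130+713/4,160+260/4));ss=(S,None,(220+385/4,160+530/4));ds=(D,None,(195+672/4,180+355/4))
print(tri([ws,ss,ds]),box2w(P0,[-18,116,118]))
for o in (ws,ss,ds): print(onplane(*o,.118))
to((-18,119,165))
E
```

```text
(array([ 0.48812011, -0.19475949,  0.1196139 ]), array([-0.43229302, -0.5561559 , -1.27848334,  0.12519724,  0.24362174,
       -0.35654362])) [[ 0.48949327 -0.19339022  0.118     ]]
[ 0.48910511 -0.19390977]
[ 0.48692271 -0.19740512]
[ 0.4880803  -0.19517618]
t 3.4 tcp [ 0.4443 -0.1882  0.4501] F [ 0.4  0.7 -0.2] w -0.0001
tool x ang -163.04 z [-0.001  0.    -1.   ] delta tool [-0.0419 -0.0152  0.2851] per row [-0.0052 -0.0019  0.0356]
```

Request:
{"name": "move_arm", "arguments": {"targets": [[-0.006,-0.002,0.035,0,0,0,1],[-0.006,-0.002,0.035,0,0,0,1],[-0.006,-0.002,0.035,0,0,0,1],[-0.006,-0.002,0.04,0,0,0,1],[-0.006,-0.002,0.04,0,0,0,1],[-0.006,-0.002,0.04,0,0,0,1],[-0.006,-0.001,0.04,0,0,0,1],[0,0,0.02,0,0,0,1]]}}

```text
time_s: 4.2
tcp_pos: [0.4883, -0.1844, 0.1621]
orientation: [-0.15, 0.989, 0.002, -0.002]
wrist_force: [-0.3, 0.3, -0.1]
width: -0.0
```

Run:
```python
from g import *
to((-18,121,136))
cv2.imwrite("pics/w2.png",optics.grab_frame("wrist")[:,:,::-1])
a=optics.grab_frame("scene")[:,:,::-1][160:310,220:420];cv2.imwrite("pics/s2.png",cv2.resize(a,None,fx=4,fy=4,interpolation=cv2.INTER_CUBIC))
```

```text
t 4.2 tcp [ 0.4883 -0.1844  0.1621] F [-0.3  0.3 -0.1] w -0.0
tool x ang -162.7 z [-0.004  0.003 -1.   ] delta tool [ 0.0014 -0.0041  0.0261] per row [ 0.0002 -0.0005  0.0033]
```

View pics/w2.png

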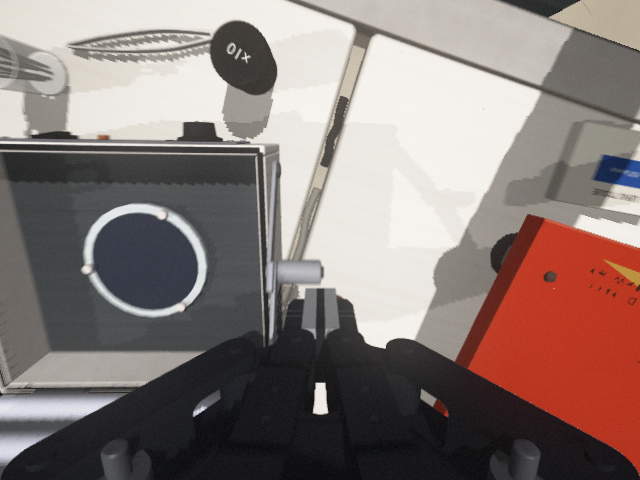

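View pics/s2.png

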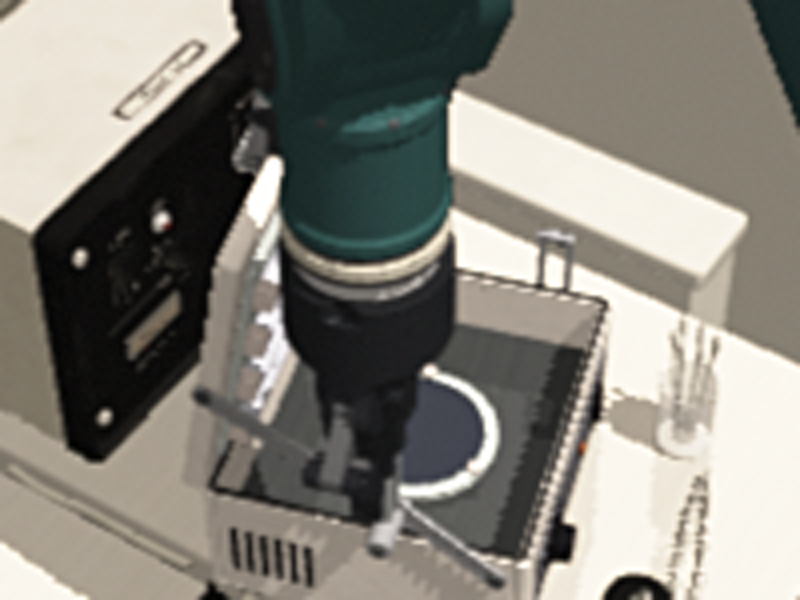

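Run:
```python
from g import *
W=optics.camera_params("wrist");s=arm.read_state();pose=(s["tcp_pos"],s["orientation"])
A=R.from_quat(pose[1]).as_matrix()
for uv,z in (((277,272),.122),((321,270),.122),((299,271),.122)):
    k=np.r_[onplane(W,pose,uv,z),z]; print(k, (A.T@(k-pose[0])).round(4))
tip=pose[0]+A@[0,0,.011]; print(proj(W,tip,pose),proj(W,pose[0]+A@[.011,0,.011],pose))
```

```text
[ 0.48871387 -0.20762501  0.122     ] [ 0.0049 -0.0227  0.0403]
[ 0.48073696 -0.18564052  0.122     ] [0.006  0.0007 0.0404]
[ 0.48472563 -0.19662924  0.122     ] [ 0.0055 -0.011   0.0404]
[[319.64847439 306.25829941]] [[319.6523684  283.88567763]]
```

Request:
{"name": "move_arm", "arguments": {"targets": [[0.003,-0.005,0.01,0,0,0,1],[0,0,0.01,0,0,0,1],[0,0,0.005,0,0,0,1],[-0.0015,0,0.0025,0,0,0,1],[-0.0015,0,0.0025,0,0,0,1],[-0.0015,0,0.0025,0,0,0,1],[-0.0015,0,0.0025,0,0,0,1],[0,0,0,0,0,0,1]]}}

```text
time_s: 5.1
tcp_pos: [0.4937, -0.1911, 0.1304]
orientation: [-0.149, 0.989, -0.0, 0.0]
wrist_force: [0.4, 0.3, 1.7]
width: -0.0
```

Run:
```python
from g import *
to((-18,121,136))
cv2.imwrite("pics/w3.png",optics.grab_frame("wrist")[120:420,120:520,::-1])
```

```text
t 5.1 tcp [ 0.4937 -0.1911  0.1304] F [0.4 0.3 1.7] w -0.0
tool x ang -162.84 z [ 0.001 -0.    -1.   ] delta tool [ 0.0046  0.004  -0.0056] per row [ 0.0006  0.0005 -0.0007]
```

View pics/w3.png

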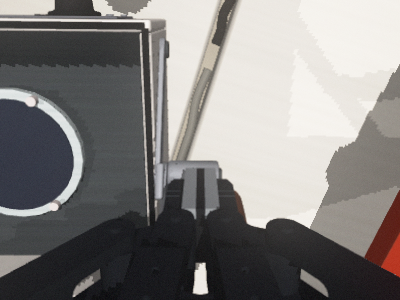

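Request:
{"name": "move_arm", "arguments": {"targets": [[-0.0015,0,0.003,0,0,0,1],[-0.0015,0,0.003,0,0,0,1],[-0.0015,0,0.003,0,0,0,1],[-0.001,0,0.003,0,0,0,1],[-0.001,0,0.003,0,0,0,1],[-0.001,0,0.003,0,0,0,1],[-0.001,0,0.003,0,0,0,1],[-0.001,0,0.003,0,0,0,1]]}}

```text
time_s: 5.95
tcp_pos: [0.5013, -0.1886, 0.1059]
orientation: [-0.149, 0.989, 0.0, -0.001]
wrist_force: [-3.8, -1.4, 4.8]
width: -0.0002
```

Run:
```python
from g import *
to((-18,121,136))
cv2.imwrite("pics/w4.png",optics.grab_frame("wrist")[120:420,120:520,::-1])
a=optics.grab_frame("scene")[:,:,::-1][160:310,220:420];cv2.imwrite("pics/s4.png",cv2.resize(a,None,fx=4,fy=4,interpolation=cv2.INTER_CUBIC))
```

```text
t 5.95 tcp [ 0.5013 -0.1886  0.1059] F [-3.8 -1.4  4.8] w -0.0002
tool x ang -162.89 z [-0.002 -0.    -1.   ] delta tool [ 0.0127  0.0039 -0.0301] per row [ 0.0016  0.0005 -0.0038]
```

View pics/w4.png

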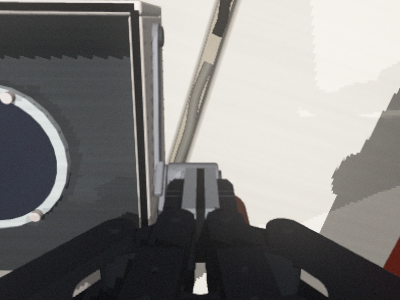

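View pics/s4.png

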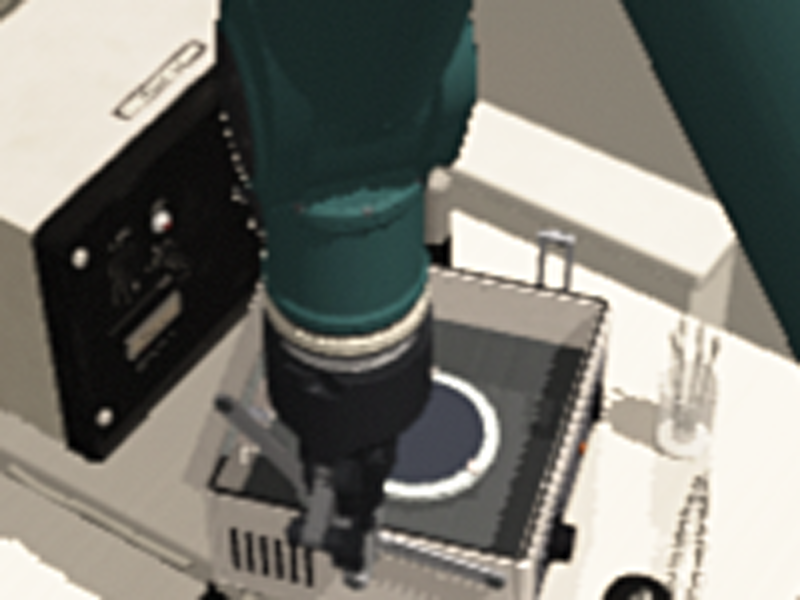

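Request:
{"name": "move_arm", "arguments": {"targets": [[0.002,0,-0.01,0,0,0,1],[0.005,0,-0.03,0,0,0,1],[0.01,0,-0.045,0,0,0,0.5],[0.02,0,-0.045,0,0,0,0],[0.02,0,-0.045,0,0,0,-0.3],[0.02,0,-0.045,0,0,0,-0.3],[0.02,-0.01,-0.045,0,0,0,-0.3],[0.02,-0.01,-0.045,0,0,0,-0.3]]}}

```text
time_s: 6.85
tcp_pos: [0.3954, -0.2415, 0.4183]
orientation: [-0.15, 0.989, 0.0, 0.001]
wrist_force: [1.3, 0.3, 0.2]
width: 0.0555
```

Run:
```python
from g import *
to((56,0,288+60))
s=arm.read_state();np.savez("pics/w5.npz",p=s["tcp_pos"],q=s["orientation"])
cv2.imwrite("pics/w5.png",optics.grab_frame("wrist")[:,:,::-1])
for n,(x,y) in (("side",(195,180)),("scene",(220,160))):
    im=optics.grab_frame(n)[:,:,::-1];cv2.imwrite(f"pics/{n}5.png",im)
    cv2.imwrite(f"pics/{n}5c.png",cv2.resize(im[y:y+150,x:x+200],None,fx=4,fy=4,interpolation=cv2.INTER_CUBIC))
```

```text
t 6.85 tcp [ 0.3954 -0.2415  0.4183] F [1.3 0.3 0.2] w 0.0555
tool x ang -162.79 z [ 0.002  0.001 -1.   ] delta tool [-0.1765 -0.0988  0.0707] per row [-0.0221 -0.0123  0.0088]
```

View pics/w5.png

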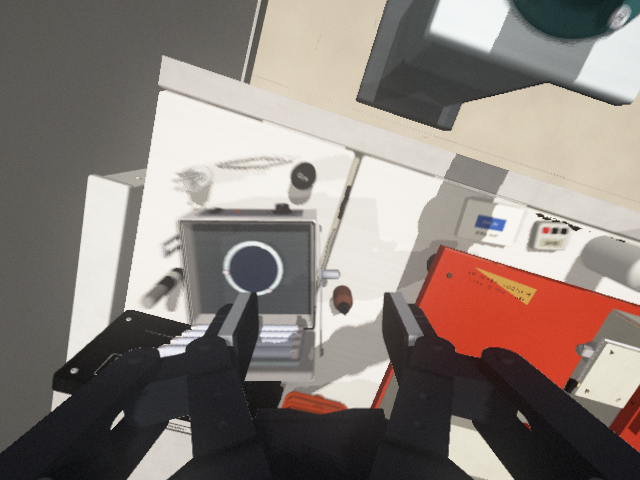

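View pics/side5c.png

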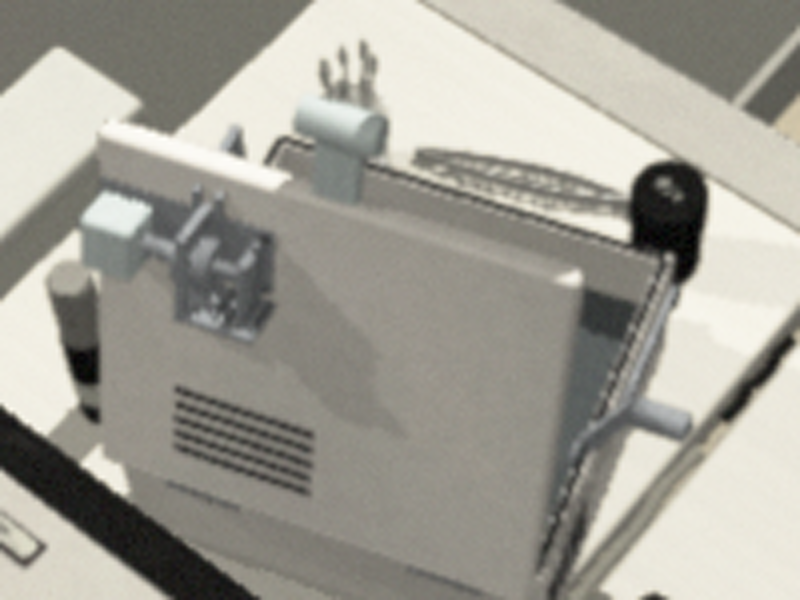

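View pics/scene5c.png

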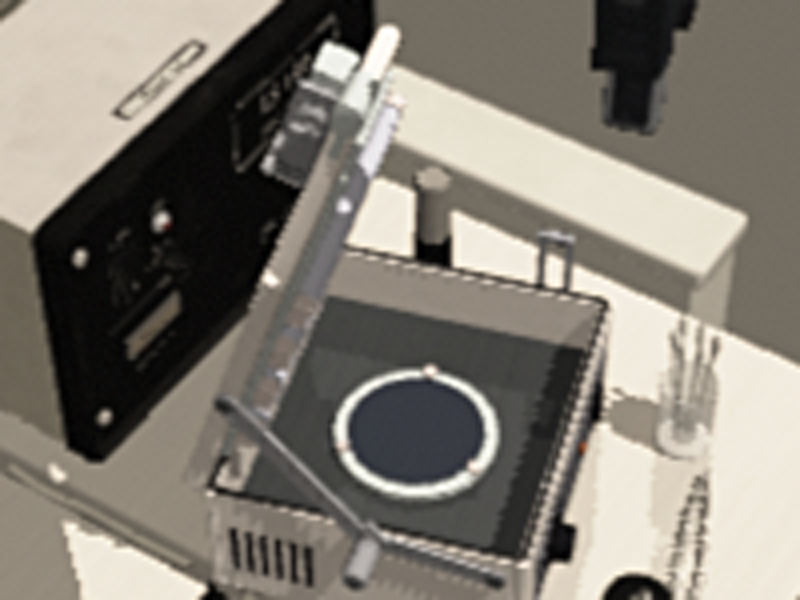

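Run:
```python
from g import *; from ov import *
for a in (68,72,76):
    q=proj(D,box2w(P0,[85-202*np.cos(np.radians(a))+6*np.sin(np.radians(a)),0,88+202*np.sin(np.radians(a))+6*np.cos(np.radians(a))]))
    print(a,(q-[195,180])*4)
ov(cv2.imread("pics/scene5.png"),S,P0,(220,160,200,150),4,"pics/o5.png",np.radians(72))
ov(cv2.imread("pics/side5.png"),D,P0,(195,180,200,150),4,"pics/o6.png",np.radians(72))
```

```text
68 [[358.3064394  103.57405753]]
72 [[342.46702363 124.4413768 ]]
76 [[326.09376112 148.05404076]]
```

View pics/o5.png

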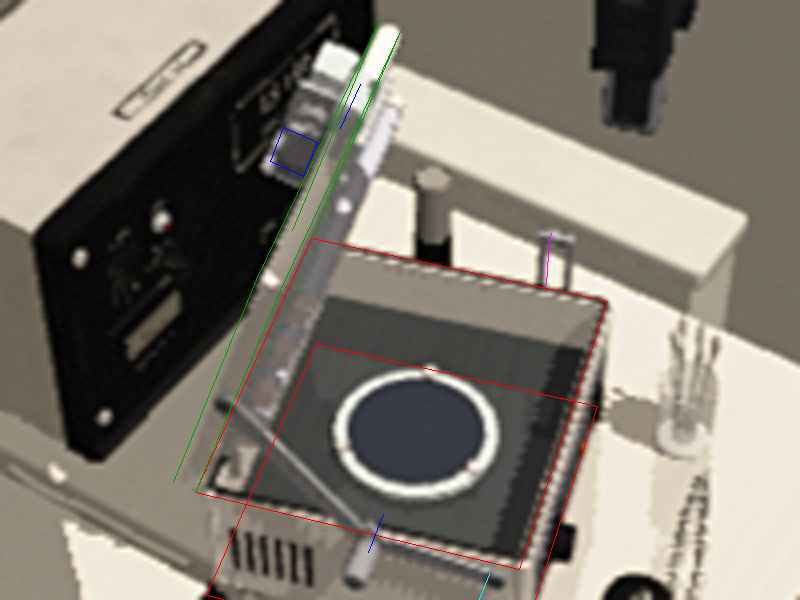

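View pics/o6.png

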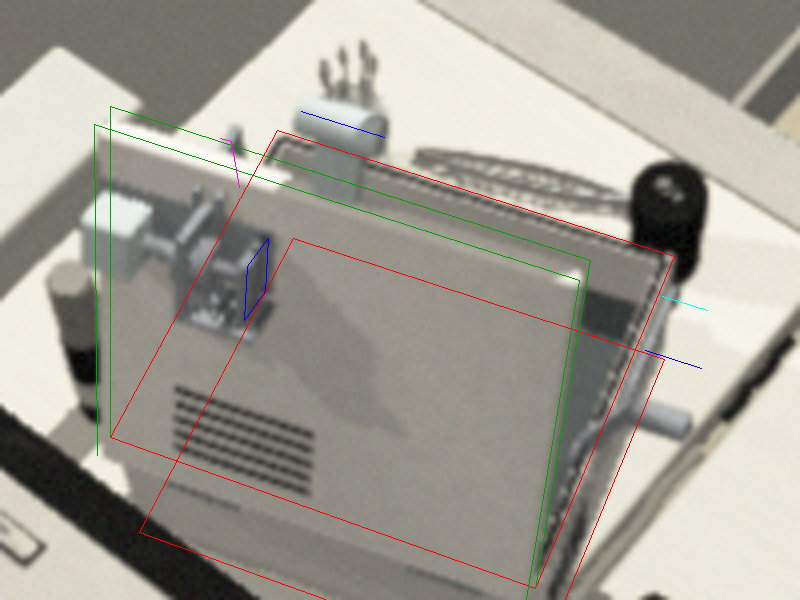

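Request:
{"name": "move_arm", "arguments": {"targets": [[-0.019,-0.0125,0.005,0,0,0,-0.3],[-0.019,-0.0125,0.005,0,0,0,-0.3],[-0.019,-0.0125,0.005,0,0,0,-0.3],[-0.019,-0.0125,0.005,0,0,0,-0.3],[-0.019,-0.0125,0.005,0,0,0,-0.3],[-0.019,-0.0125,0.01,0,0,0,-0.3],[-0.019,-0.0125,0.01,0,0,0,-0.3],[-0.015,-0.012,0.015,0,0,0,-0.3]]}}

```text
time_s: 7.8
tcp_pos: [0.5691, -0.2916, 0.354]
orientation: [-0.15, 0.989, 0.001, -0.0]
wrist_force: [1.1, 0.5, -1.2]
width: 0.0557
```

Run:
```python
from g import *
to((28.3,0,274))
cv2.imwrite("pics/w6.png",optics.grab_frame("wrist")[:,:,::-1])
for n,(x,y) in (("side",(195,160)),("scene",(220,140))):
    im=optics.grab_frame(n)[:,:,::-1];cv2.imwrite(f"pics/{n}6.png",im)
    cv2.imwrite(f"pics/{n}6c.png",cv2.resize(im[y:y+150,x:x+200],None,fx=4,fy=4,interpolation=cv2.INTER_CUBIC))
```

```text
t 7.8 tcp [ 0.5691 -0.2916  0.354 ] F [ 1.1  0.5 -1.2] w 0.0557
tool x ang -162.72 z [-0.001  0.001 -1.   ] delta tool [0.0021 0.0007 0.08  ] per row [0.0003 0.0001 0.01  ]
```

View pics/w6.png

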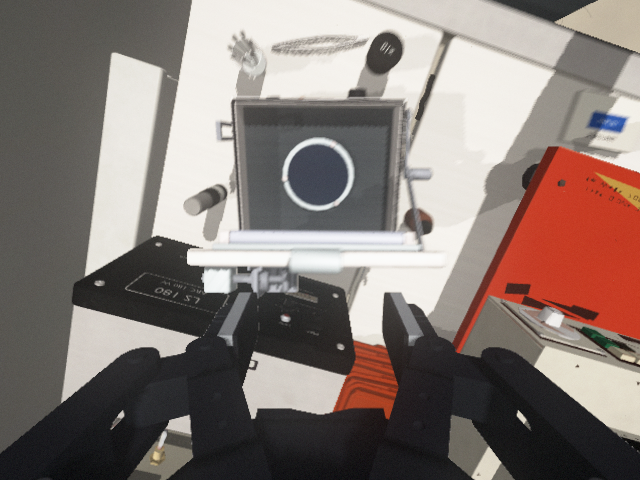

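View pics/side6c.png

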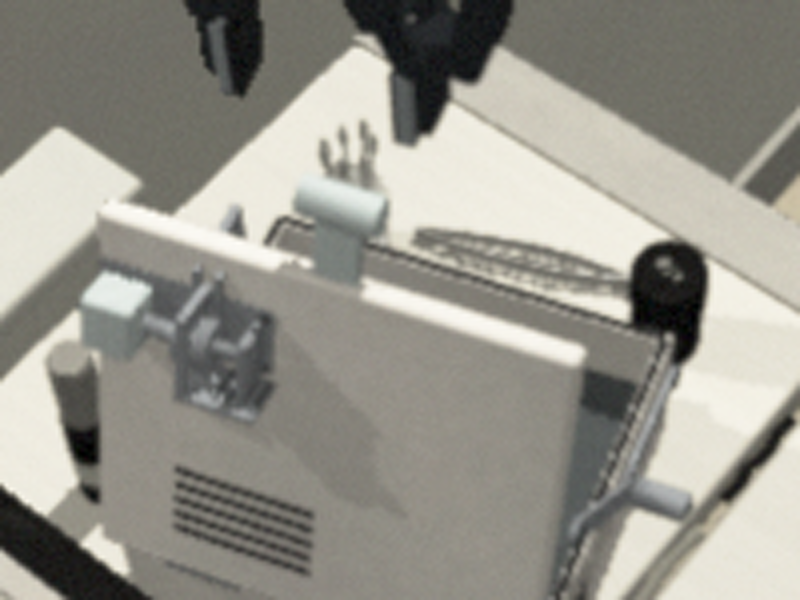

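View pics/scene6c.png

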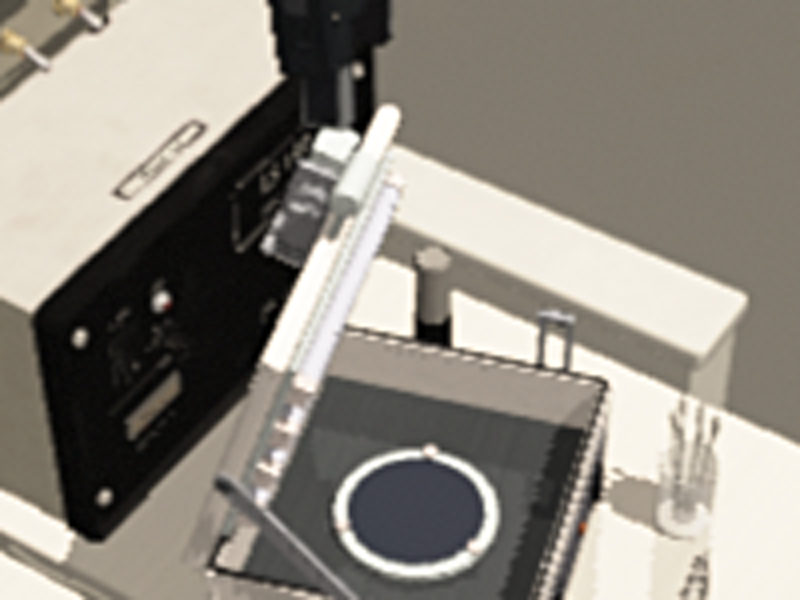

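Run:
```python
from g import *
S=optics.camera_params("scene");D=optics.camera_params("side");W=optics.camera_params("wrist")
s=arm.read_state();pose=(s["tcp_pos"],s["orientation"]);A=R.from_quat(pose[1]).as_matrix()
ws=(W,pose,(315,261));ss=(S,None,(220+365/4,140+180/4));ds=(D,None,(195+341/4,160+204/4))
for o in ([ws,ss,ds],[ws,ds],[ws,ss]):
    x,r=tri(o); print(x,r.round(1),(A.T@(x-pose[0])).round(4))
print(box2w(P0,[28.3,0,282]))
```

```text
[ 0.56699083 -0.29408318  0.28303264] [ 0.3 -0.7 -2.9  0.4 -1.2 -1.2] [ 0.0009 -0.0028  0.0699]
[ 0.56775411 -0.29368805  0.28168992] [ 0.5 -0.2 -1.3 -0.1] [ 0.     -0.0026  0.0712]
[ 0.56568467 -0.29459944  0.28688001] [ 0.  -0.8 -2.2 -1. ] [ 0.0023 -0.0029  0.066 ]
[[ 0.56683443 -0.2914618   0.282     ]]
```

Request:
{"name": "move_arm", "arguments": {"targets": [[0.001,-0.0027,0.012,0,0,0,-0.3],[0,0,0.014,0,0,0,-0.3],[0,0,0.014,0,0,0,-0.3],[0,0,0.014,0,0,0,-0.3],[0,0,0.014,0,0,0,-0.3],[0,0,0.008,0,0,0,-0.3],[0,0,0,0,0,0,-0.1],[0,0,0,0,0,0,-0.1]], "newtons": 30}}

```text
time_s: 8.75
tcp_pos: [0.5672, -0.2963, 0.2799]
orientation: [-0.149, 0.989, -0.0, 0.0]
wrist_force: [0.1, -0.1, 0.2]
width: 0.0469
```

Run:
```python
from g import *
to((28.3,0,274))
cv2.imwrite("pics/w7.png",optics.grab_frame("wrist")[150:450,100:540,::-1])
im=optics.grab_frame("side")[:,:,::-1];x,y=195,160
cv2.imwrite(f"pics/side7c.png",cv2.resize(im[y:y+150,x:x+200],None,fx=4,fy=4,interpolation=cv2.INTER_CUBIC))
```

```text
t 8.75 tcp [ 0.5672 -0.2963  0.2799] F [ 0.1 -0.1  0.2] w 0.0469
tool x ang -162.86 z [ 0. -0. -1.] delta tool [-0.001   0.0047  0.0059] per row [-0.0001  0.0006  0.0007]
```

View pics/w7.png

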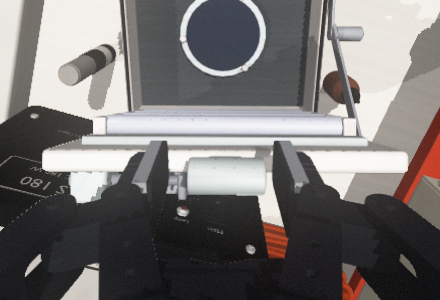

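View pics/side7c.png

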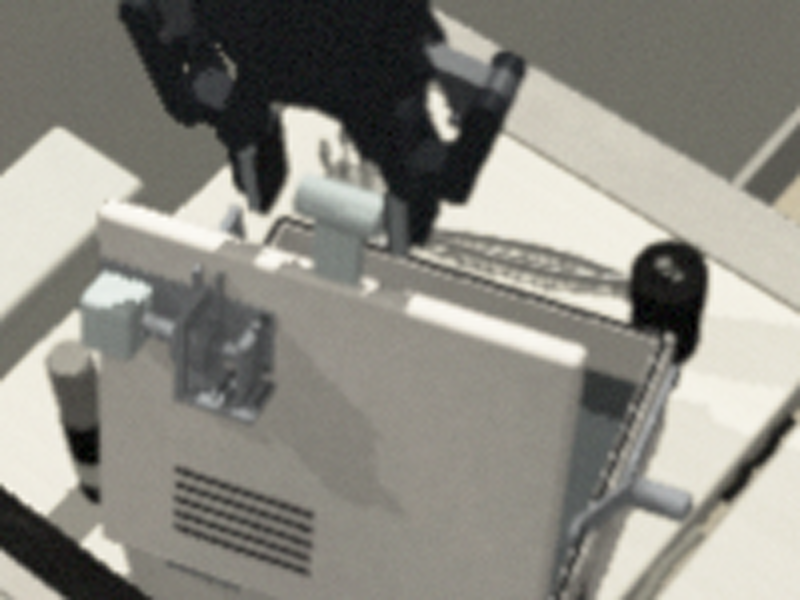

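Run:
```python
from g import *
W=optics.camera_params("wrist")
s=arm.read_state();pose=(s["tcp_pos"],s["orientation"]);A=R.from_quat(pose[1]).as_matrix()
for t in ((0,0,-.008),(0,0,0),(0,0,.004),(0.005,0,-.008)): print(t,proj(W,pose[0]+A@np.array(t),pose))
```

```text
(0, 0, -0.008) [[319.57121898 328.51574268]]
(0, 0, 0) [[319.5971079  318.47210188]]
(0, 0, 0.004) [[319.60904991 313.83803407]]
(0.005, 0, -0.008) [[319.57249055 317.33754033]]
```

Request:
{"name": "move_arm", "arguments": {"targets": [[0,0.003,0,0,0,0,-0.1],[0,0,0,0,0,0,0.2],[0,0,0,0,0,0,0.4],[0,0,0,0,0,0,0.6],[0,0,0,0,0,0,0.6],[0,0,0,0,0,0,0.6],[0,0,0,0,0,0,0.6],[0,0,0,0,0,0,0.6]], "newtons": 25}}

```text
time_s: 9.65
tcp_pos: [0.5666, -0.2939, 0.2806]
orientation: [-0.149, 0.989, -0.001, 0.001]
wrist_force: [0.7, -0.7, 5.9]
width: 0.0312
```

Run:
```python
from g import *
to((28.3,0,274))
cv2.imwrite("pics/w8.png",optics.grab_frame("wrist")[150:450,100:540,::-1])
```

```text
t 9.65 tcp [ 0.5666 -0.2939  0.2806] F [ 0.7 -0.7  5.9] w 0.0312
tool x ang -162.86 z [ 0.001 -0.001 -1.   ] delta tool [-0.0009  0.0023  0.0066] per row [-0.0001  0.0003  0.0008]
```

View pics/w8.png

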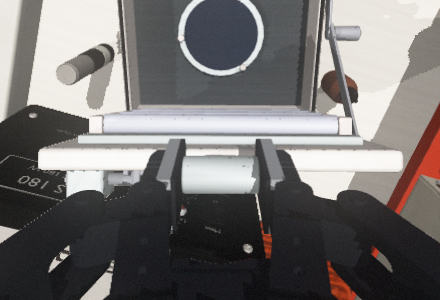

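Run:
```python
import numpy as np
t=np.radians(np.linspace(73.7,1.7,33));x=202*np.cos(t);z=202*np.sin(t)
print(np.c_[np.diff(x),-np.diff(z)].round(1).tolist())
```

```text
[[7.6, 2.4], [7.5, 2.7], [7.4, 3.0], [7.2, 3.2], [7.1, 3.5], [7.0, 3.8], [6.8, 4.1], [6.6, 4.3], [6.5, 4.6], [6.3, 4.8], [6.1, 5.1], [5.9, 5.3], [5.7, 5.6], [5.4, 5.8], [5.2, 6.0], [5.0, 6.2], [4.7, 6.4], [4.5, 6.6], [4.2, 6.7], [3.9, 6.9], [3.7, 7.0], [3.4, 7.2], [3.1, 7.3], [2.8, 7.4], [2.5, 7.5], [2.2, 7.6], [1.9, 7.7], [1.6, 7.8], [1.3, 7.8], [1.0, 7.9], [0.7, 7.9], [0.4, 7.9]]
```

Request:
{"name": "move_arm", "arguments": {"targets": [[0.0076,0,0.0024,0,0,0,0.6],[0.0075,0,0.0027,0,0,0,0.6],[0.0074,0,0.003,0,0,0,0.6],[0.0072,0,0.0032,0,0,0,0.6],[0.0071,0,0.0035,0,0,0,0.6],[0.007,0,0.0038,0,0,0,0.6],[0.0068,0,0.0041,0,0,0,0.6],[0.0066,0,0.0043,0,0,0,0.6]]}}

```text
time_s: 10.5
tcp_pos: [0.5112, -0.3106, 0.2533]
orientation: [-0.149, 0.989, -0.0, 0.0]
wrist_force: [-1.4, -2.0, 5.7]
width: 0.0311
```

Run:
```python
from g import *
to((-117,0,86)); s=arm.read_state(); print(s["joint_pos"].round(2),s["ft_torque"].round(2))
cv2.imwrite("pics/w9.png",optics.grab_frame("wrist")[150:450,100:540,::-1])
im=optics.grab_frame("side")[:,:,::-1];x,y=195,160
cv2.imwrite(f"pics/side9c.png",cv2.resize(im[y:y+150,x:x+200],None,fx=4,fy=4,interpolation=cv2.INTER_CUBIC))
```

```text
t 10.5 tcp [ 0.5112 -0.3106  0.2533] F [-1.4 -2.   5.7] w 0.0311
tool x ang -162.91 z [ 0.001 -0.    -1.   ] delta tool [0.0866 0.0036 0.1673] per row [0.0108 0.0004 0.0209]
[ 0.08  0.46  0.54  1.91 -0.31  0.85  2.65] [-0.15 -0.07 -0.07]
```

View pics/w9.png

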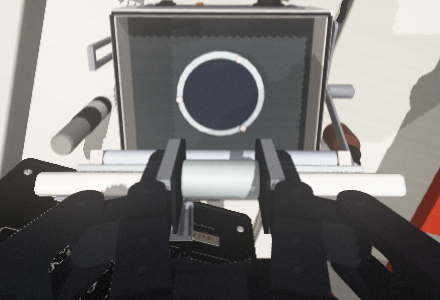

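View pics/side9c.png

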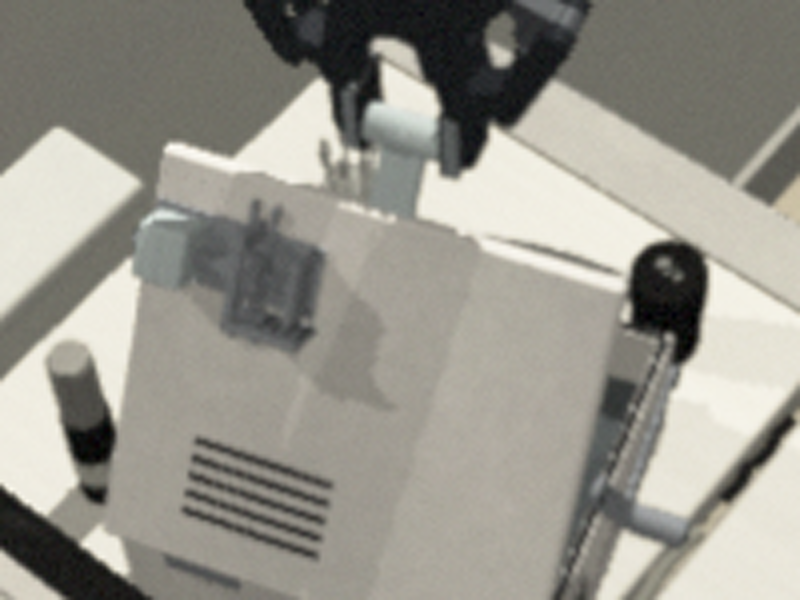

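Request:
{"name": "move_arm", "arguments": {"targets": [[0.0065,0,0.0046,0,0,0,0.6],[0.0063,0,0.0048,0,0,0,0.6],[0.0061,0,0.0051,0,0,0,0.6],[0.0059,0,0.0053,0,0,0,0.6],[0.0057,0,0.0056,0,0,0,0.6],[0.0054,0,0.0058,0,0,0,0.6],[0.0052,0,0.006,0,0,0,0.6],[0.005,0,0.0062,0,0,0,0.6]]}}

```text
time_s: 11.4
tcp_pos: [0.4663, -0.3242, 0.2091]
orientation: [-0.149, 0.989, -0.0, -0.001]
wrist_force: [-3.6, -3.4, 4.9]
width: 0.0312
```

Run:
```python
from g import *
to((-117,0,86)); s=arm.read_state(); print(s["joint_pos"].round(2),s["ft_torque"].round(2))
```

```text
t 11.4 tcp [ 0.4663 -0.3242  0.2091] F [-3.6 -3.4  4.9] w 0.0312
tool x ang -162.89 z [-0.001 -0.    -1.   ] delta tool [0.0394 0.0032 0.1232] per row [0.0049 0.0004 0.0154]
[ 0.16  0.48  0.51  2.01 -0.34  0.73  2.75] [-0.47  0.45 -0.05]
```

Request:
{"name": "move_arm", "arguments": {"targets": [[0.0047,0,0.0064,0,0,0,0.6],[0.0045,0,0.0066,0,0,0,0.6],[0.0042,0,0.0067,0,0,0,0.6],[0.0039,0,0.0069,0,0,0,0.6],[0.0037,0,0.007,0,0,0,0.6],[0.0034,0,0.0072,0,0,0,0.6],[0.0031,0,0.0073,0,0,0,0.6],[0.0028,0,0.0074,0,0,0,0.6]]}}

```text
time_s: 12.2
tcp_pos: [0.437, -0.3331, 0.153]
orientation: [-0.149, 0.989, -0.0, -0.001]
wrist_force: [-4.1, -4.4, 2.0]
width: 0.0313
```

Run:
```python
from g import *
to((-117,0,86)); s=arm.read_state(); print(s["joint_pos"].round(2),s["ft_torque"].round(2))
cv2.imwrite("pics/w10.png",optics.grab_frame("wrist")[150:450,100:540,::-1])
im=optics.grab_frame("side")[:,:,::-1];x,y=195,160
cv2.imwrite(f"pics/side10c.png",cv2.resize(im[y:y+150,x:x+200],None,fx=4,fy=4,interpolation=cv2.INTER_CUBIC))
```

```text
t 12.2 tcp [ 0.437  -0.3331  0.153 ] F [-4.1 -4.4  2. ] w 0.0313
tool x ang -162.92 z [-0.002 -0.    -1.   ] delta tool [0.0089 0.0031 0.067 ] per row [0.0011 0.0004 0.0084]
[ 0.24  0.54  0.45  2.09 -0.4   0.6   2.84] [-0.74  0.62 -0.  ]
```

View pics/w10.png

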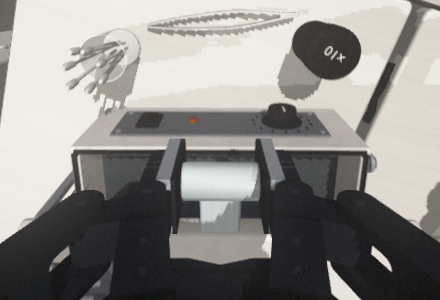

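View pics/side10c.png

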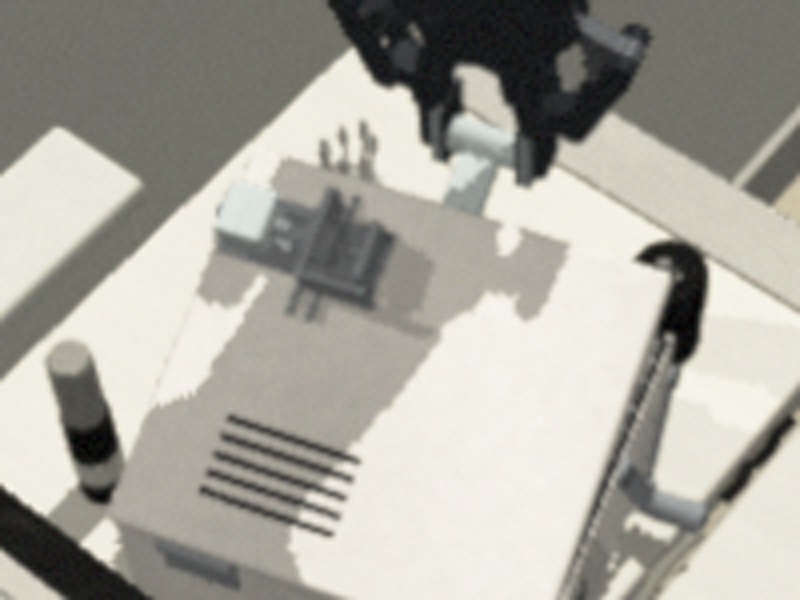

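Request:
{"name": "move_arm", "arguments": {"targets": [[0.0025,0,0.0075,0,0,0,0.6],[0.0022,0,0.0076,0,0,0,0.6],[0.0019,0,0.0077,0,0,0,0.6],[0.0016,0,0.0078,0,0,0,0.6],[0.0013,0,0.0078,0,0,0,0.6],[0.001,0,0.0079,0,0,0,0.6],[0.0007,0,0.0075,0,0,0,0.6],[0.0004,0,0.006,0,0,0,0.6]]}}

```text
time_s: 13.1
tcp_pos: [0.4259, -0.3364, 0.0929]
orientation: [-0.148, 0.989, -0.0, -0.001]
wrist_force: [-3.6, -4.3, 0.5]
width: 0.0315
```

Run:
```python
from g import *
to((-117,0,86)); s=arm.read_state(); print(s["joint_pos"].round(2),s["ft_torque"].round(2))
im=optics.grab_frame("side")[:,:,::-1];x,y=195,160
cv2.imwrite(f"pics/side11c.png",cv2.resize(im[y:y+150,x:x+200],None,fx=4,fy=4,interpolation=cv2.INTER_CUBIC))
```

```text
t 13.1 tcp [ 0.4259 -0.3364  0.0929] F [-3.6 -4.3  0.5] w 0.0315
tool x ang -162.94 z [-0.002 -0.    -1.   ] delta tool [-0.0026  0.003   0.0069] per row [-0.0003  0.0004  0.0009]
[ 0.32  0.62  0.36  2.13 -0.47  0.46  2.92] [-0.77  0.57 -0.01]
```

View pics/side11c.png

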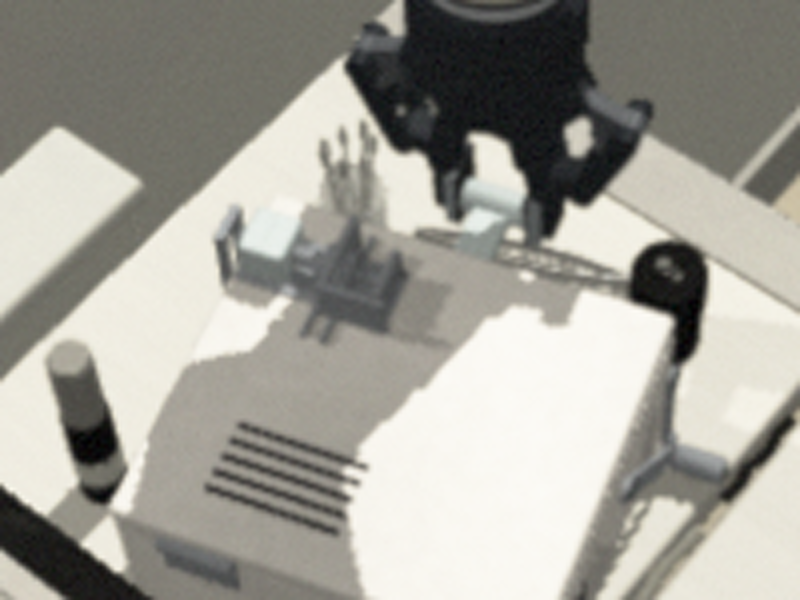

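Request:
{"name": "move_arm", "arguments": {"targets": [[0,0,0.002,0,0,0,0.6],[0,0,0.002,0,0,0,0.6],[0,0,0.0015,0,0,0,0.6],[0,0,0.0015,0,0,0,0.6],[0,0,0.001,0,0,0,0.6],[0,0,0.001,0,0,0,0.6],[0,0,0,0,0,0,0.6],[0,0,0,0,0,0,0.6]]}}

```text
time_s: 13.95
tcp_pos: [0.4258, -0.3365, 0.0882]
orientation: [-0.148, 0.989, 0.001, 0.0]
wrist_force: [-9.3, 1.0, 34.0]
width: 0.0314
```

Run:
```python
from g import *
to((-117,0,86)); s=arm.read_state(); print(s["joint_pos"].round(2),s["ft_torque"].round(2))
```

```text
t 13.95 tcp [ 0.4258 -0.3365  0.0882] F [-9.3  1.  34. ] w 0.0314
tool x ang -162.98 z [ 0.     0.002 -1.   ] delta tool [-0.0027  0.0031  0.0022] per row [-0.0003  0.0004  0.0003]
[ 0.33  0.63  0.35  2.13 -0.48  0.46  2.93] [0.55 1.76 0.07]
```

Request:
{"name": "move_arm", "arguments": {"targets": [[0,0,-0.002,0,0,0,0.6],[0,0,-0.002,0,0,0,0.6],[0,0,0,0,0,0,0.2],[0,0,0,0,0,0,-0.1],[0,0,0,0,0,0,-0.1],[0,0,-0.005,0,0,0,-0.1],[0,0,-0.015,0,0,0,-0.1],[0,0,-0.03,0,0,0,-0.1]]}}

```text
time_s: 14.75
tcp_pos: [0.4266, -0.3346, 0.1382]
orientation: [-0.149, 0.989, 0.002, -0.002]
wrist_force: [-0.1, -0.7, 0.1]
width: 0.0469
```

Run:
```python
from g import *
to((-117,0,86)); s=arm.read_state(); print(s["joint_pos"].round(2),s["ft_torque"].round(2))
im=optics.grab_frame("side")[:,:,::-1];x,y=195,160
cv2.imwrite(f"pics/side12c.png",cv2.resize(im[y:y+150,x:x+200],None,fx=4,fy=4,interpolation=cv2.INTER_CUBIC))
```

```text
t 14.75 tcp [ 0.4266 -0.3346  0.1382] F [-0.1 -0.7  0.1] w 0.0469
tool x ang -162.82 z [-0.004  0.003 -1.   ] delta tool [-0.0015  0.0013  0.0522] per row [-0.0002  0.0002  0.0065]
[ 0.27  0.55  0.43  2.11 -0.42  0.56  2.88] [-0.03 -0.03  0.01]
```

View pics/side12c.png

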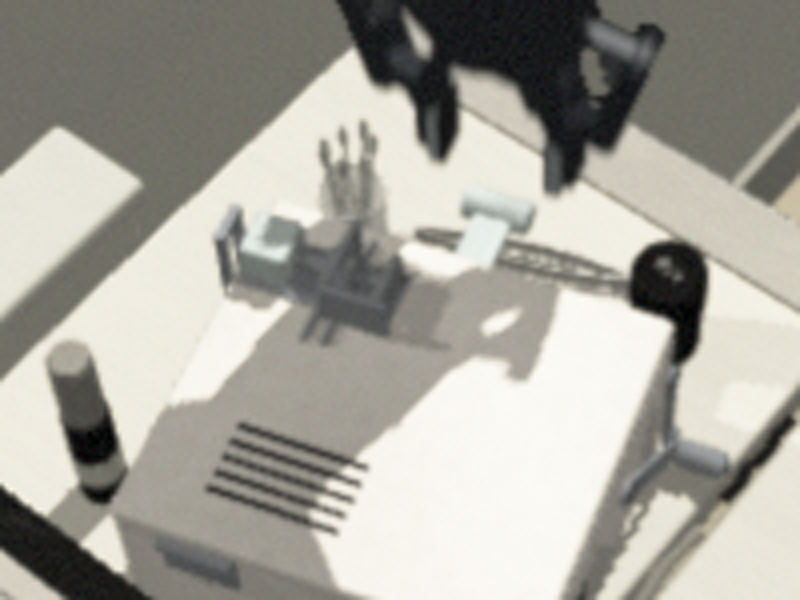

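Request:
{"name": "move_arm", "arguments": {"targets": [[0,0,-0.03,0,0,0,0.3],[-0.01,0.002,-0.03,0,0,0,1],[-0.02,0.004,0,0,0,0,1],[-0.02,0.004,0,0,0,0,1],[-0.02,0.004,0,0,0,0,1],[-0.02,0.004,0,0,0,0,1],[-0.01,0.002,0,0,0,0,1],[0,0,0,0,0,0,1]]}}

```text
time_s: 15.6
tcp_pos: [0.5189, -0.2859, 0.1987]
orientation: [-0.151, 0.989, 0.0, 0.0]
wrist_force: [-0.2, -0.2, 0.0]
width: 0.0005
```

Run:
```python
from g import *; from ov import ov
to((-52,8,115)); s=arm.read_state(); print(s["joint_pos"].round(2))
im=optics.grab_frame("wrist")[:,:,::-1];cv2.imwrite("pics/w13.png",im)
pose=(s["tcp_pos"],s["orientation"]); np.savez("pics/w13.npz",p=pose[0],q=pose[1])
ov(im.copy(),optics.camera_params("wrist"),P0,(120,100,320,240),2.5,"pics/w13o.png",ang=0,pose=pose)
im=optics.grab_frame("side")[:,:,::-1];x,y=195,160;cv2.imwrite("pics/side13.png",im)
im=optics.grab_frame("scene")[:,:,::-1];cv2.imwrite("pics/scene13.png",im)
```

```text
t 15.6 tcp [ 0.5189 -0.2859  0.1987] F [-0.2 -0.2  0. ] w 0.0005
tool x ang -162.66 z [ 0.  0. -1.] delta tool [ 0.0361 -0.0104  0.0837] per row [ 0.0045 -0.0013  0.0105]
[ 0.07  0.53  0.5   1.97 -0.37  0.74  2.66]
```

View pics/w13.png

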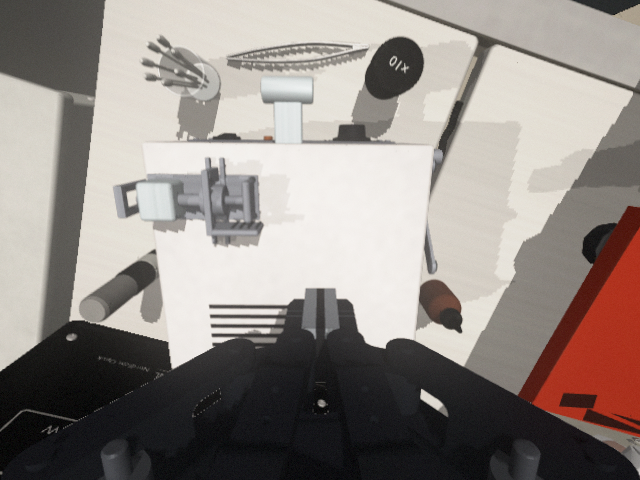

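View pics/w13o.png

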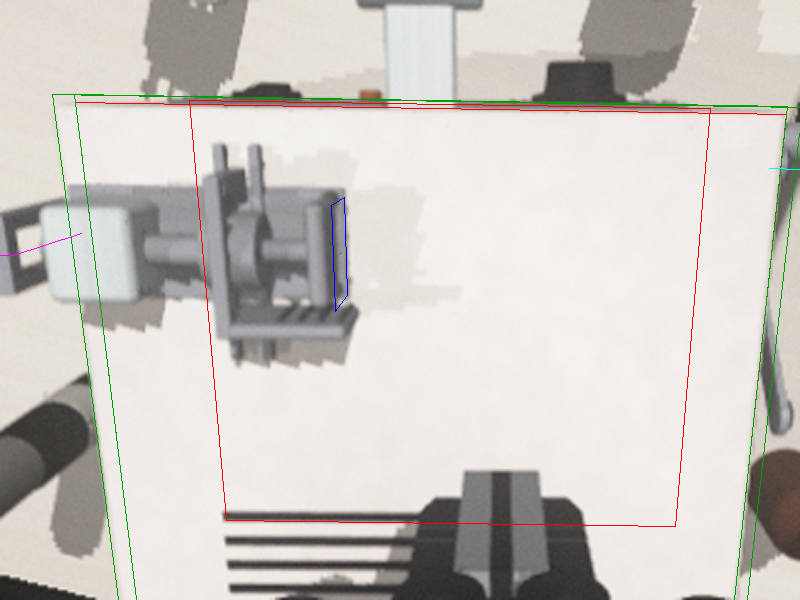

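Request:
{"name": "move_arm", "arguments": {"targets": [[0.01,-0.002,0.01,0,0,0,1],[0.01,-0.002,0.01,0,0,0,1],[0.01,-0.002,0.012,0,0,0,1],[0.006,-0.002,0.012,0,0,0,1],[0,-0.001,0.014,0,0,0,1],[0,-0.001,0.012,0,0,0,1],[0,0,0.01,0,0,0,1],[0,0,0.002,0,0,0,1]]}}

```text
time_s: 16.55
tcp_pos: [0.4855, -0.3068, 0.1155]
orientation: [-0.149, 0.989, 0.001, -0.001]
wrist_force: [0.2, 0.7, -0.3]
width: 0.0001
```

Run:
```python
from g import *; from ov import ov
to((-52,8,117)); s=arm.read_state(); print(s["joint_pos"].round(2))
im=optics.grab_frame("wrist")[:,:,::-1];cv2.imwrite("pics/w14.png",cv2.resize(im[160:400,160:480],None,fx=2.5,fy=2.5,interpolation=cv2.INTER_CUBIC))
im=optics.grab_frame("side")[:,:,::-1];x,y=195,160;cv2.imwrite("pics/side14.png",cv2.resize(im[y:y+150,x:x+200],None,fx=4,fy=4,interpolation=cv2.INTER_CUBIC))
```

```text
t 16.55 tcp [ 0.4855 -0.3068  0.1155] F [ 0.2  0.7 -0.3] w 0.0001
tool x ang -162.81 z [-0.002  0.001 -1.   ] delta tool [-0.002  -0.0004 -0.0015] per row [-0.0003 -0.0001 -0.0002]
[ 0.2   0.62  0.41  2.05 -0.45  0.56  2.8 ]
```

View pics/w14.png

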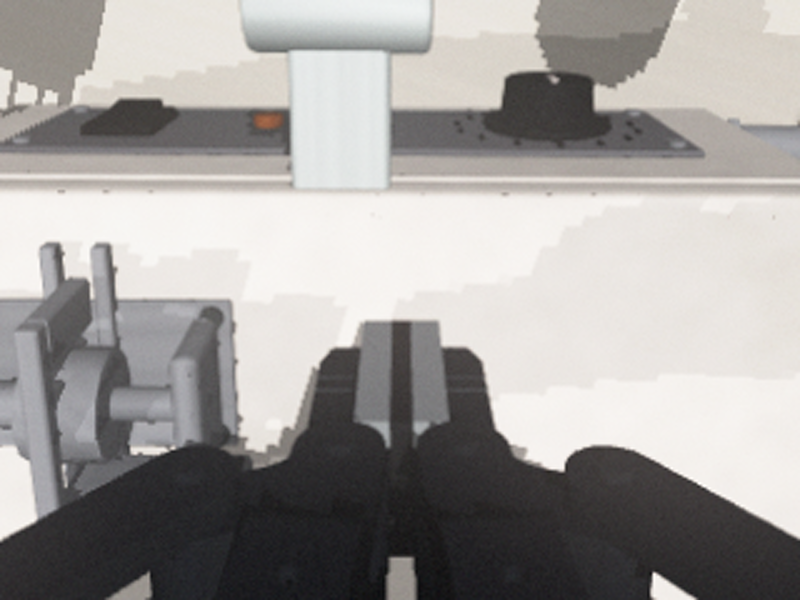

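View pics/side14.png

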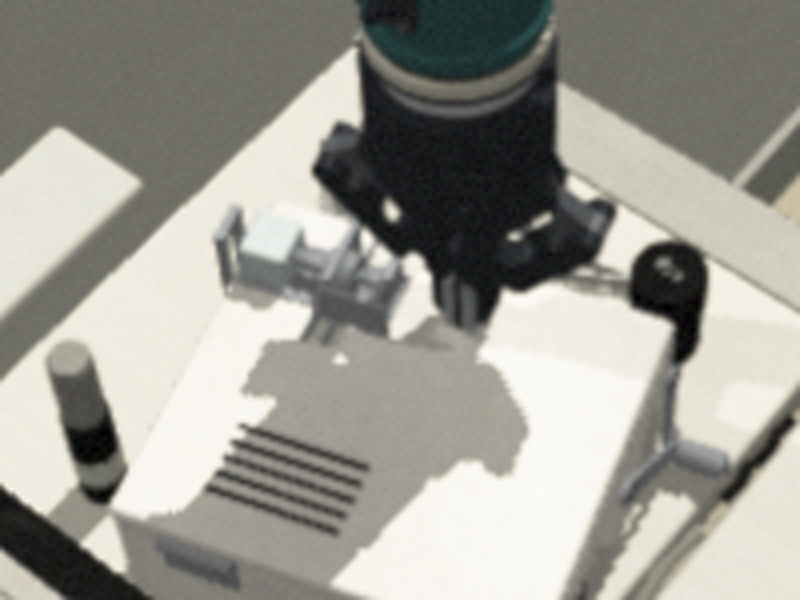

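Request:
{"name": "move_arm", "arguments": {"targets": [[0,-0.004,0,0,0,0,1],[0,-0.004,0,0,0,0,1],[0,-0.004,0,0,0,0,1],[0,-0.003,0,0,0,0,1],[0,-0.003,0,0,0,0,1],[0,-0.002,0,0,0,0,1],[0,-0.002,0,0,0,0,1],[0,0,0,0,0,0,1]]}}

```text
time_s: 17.45
tcp_pos: [0.4919, -0.3278, 0.117]
orientation: [-0.149, 0.989, 0.001, -0.0]
wrist_force: [-1.1, 3.4, 2.9]
width: -0.0004
```

Run:
```python
from g import *; from ov import ov
to((-52,-24,116)); s=arm.read_state(); print(s["joint_pos"].round(2))
im=optics.grab_frame("wrist")[:,:,::-1];cv2.imwrite("pics/w15.png",cv2.resize(im[160:400,160:480],None,fx=2.5,fy=2.5,interpolation=cv2.INTER_CUBIC))
im=optics.grab_frame("side")[:,:,::-1];x,y=195,160;cv2.imwrite("pics/side15.png",cv2.resize(im[y:y+150,x:x+200],None,fx=4,fy=4,interpolation=cv2.INTER_CUBIC))
```

```text
t 17.45 tcp [ 0.4919 -0.3278  0.117 ] F [-1.1  3.4  2.9] w -0.0004
tool x ang -162.84 z [-0.001  0.002 -1.   ] delta tool [-0.0018 -0.0104  0.001 ] per row [-0.0002 -0.0013  0.0001]
[ 0.22  0.63  0.41  2.02 -0.45  0.58  2.81]
```

View pics/w15.png

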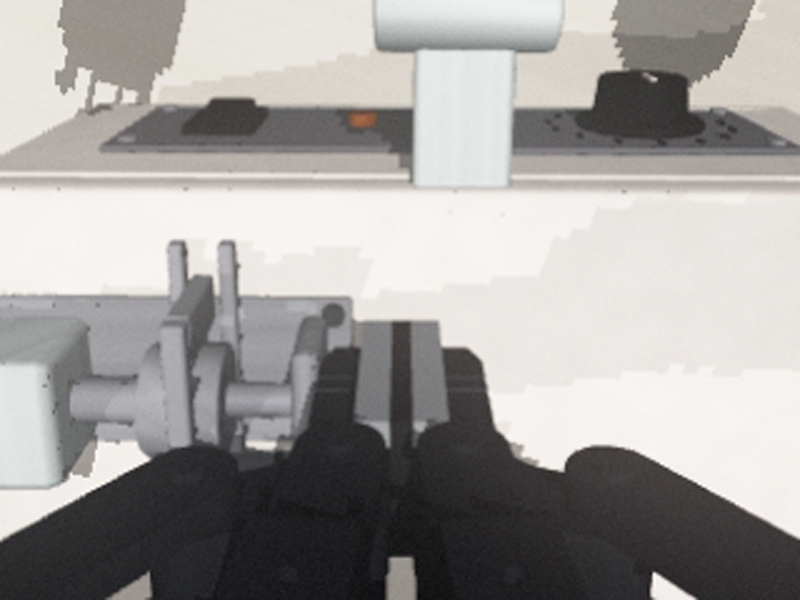

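View pics/side15.png

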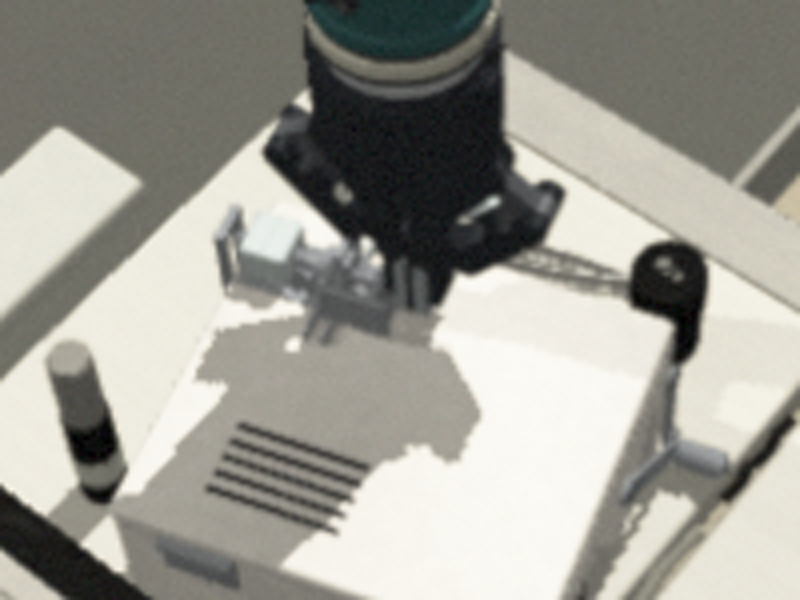

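Request:
{"name": "move_arm", "arguments": {"targets": [[0,0.001,-0.003,0,0,0,1],[0,0,-0.001,0,0,0,1],[0,-0.002,0,0,0,0,1],[0,-0.002,0,0,0,0,1],[0,-0.002,0,0,0,0,1],[0,-0.002,0,0,0,0,1],[0,-0.001,0,0,0,0,1],[0,0,0,0,0,0,1]]}}

```text
time_s: 18.35
tcp_pos: [0.4941, -0.3358, 0.121]
orientation: [-0.149, 0.989, 0.001, -0.0]
wrist_force: [-0.9, 5.2, 0.1]
width: 0.0001
```

Run:
```python
from g import *; from ov import ov
to((-52,-24,116)); s=arm.read_state(); print(s["ft_torque"].round(2))
im=optics.grab_frame("wrist")[:,:,::-1];cv2.imwrite("pics/w16.png",cv2.resize(im[160:400,160:480],None,fx=2.5,fy=2.5,interpolation=cv2.INTER_CUBIC))
im=optics.grab_frame("side")[:,:,::-1];x,y=195,160;cv2.imwrite("pics/side16.png",cv2.resize(im[y+20:y+120,x+40:x+140],None,fx=6,fy=6,interpolation=cv2.INTER_CUBIC))
```

```text
t 18.35 tcp [ 0.4941 -0.3358  0.121 ] F [-0.9  5.2  0.1] w 0.0001
tool x ang -162.86 z [-0.001  0.001 -1.   ] delta tool [-0.002  -0.0022  0.0049] per row [-0.0003 -0.0003  0.0006]
[0.94 0.43 0.  ]
```

View pics/w16.png

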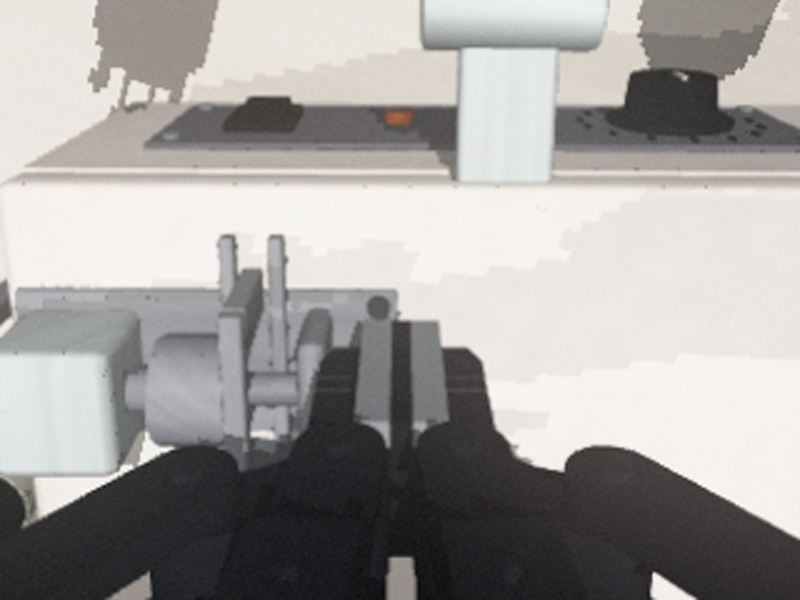

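View pics/side16.png

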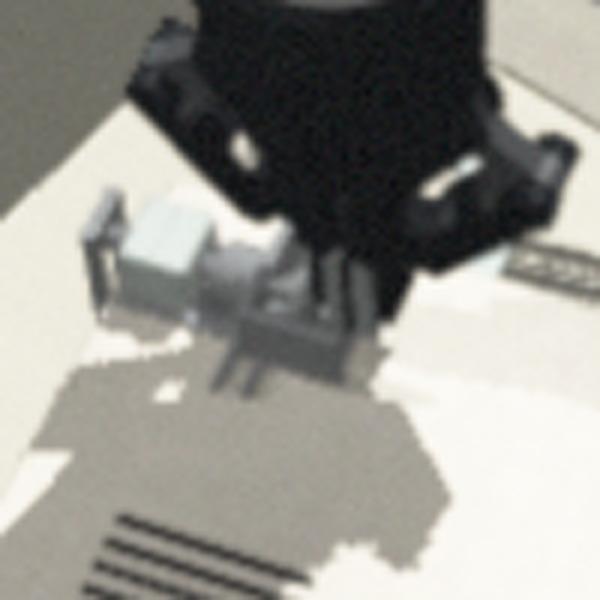

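Request:
{"name": "move_arm", "arguments": {"targets": [[0,-0.001,0,0,0,0,1],[0,-0.001,0,0,0,0,1],[0,-0.001,0,0,0,0,1],[0,-0.0005,0,0,0,0,1],[0,0,0,0,0,0,1],[0,0,0,0,0,0,1],[-0.001,0,0,0,0,0,1],[-0.001,0,0,0,0,0,1]]}}

```text
time_s: 19.25
tcp_pos: [0.4951, -0.3384, 0.1209]
orientation: [-0.149, 0.989, 0.001, -0.002]
wrist_force: [-5.6, 4.0, 3.5]
width: 0.0003
```

Run:
```python
from g import *; from ov import ov
to((-37,-24,121)); s=arm.read_state(); print(s["ft_torque"].round(2))
```

```text
t 19.25 tcp [ 0.4951 -0.3384  0.1209] F [-5.6  4.   3.5] w 0.0003
tool x ang -162.89 z [-0.004  0.002 -1.   ] delta tool [-0.0168  0.0005 -0.0002] per row [-0.0021  0.0001 -0.    ]
[ 0.9   1.24 -0.06]
```

Request:
{"name": "move_arm", "arguments": {"targets": [[-0.002,0,0,0,0,0,1],[-0.002,0,0,0,0,0,1],[-0.002,0,0,0,0,0,1],[-0.002,0,0,0,0,0,1],[-0.001,0,0,0,0,0,1],[-0.001,0,0,0,0,0,1],[0,0,0,0,0,0,1],[0,0,0,0,0,0,1]]}}

```text
time_s: 20.05
tcp_pos: [0.5035, -0.3358, 0.1207]
orientation: [-0.148, 0.989, 0.002, -0.003]
wrist_force: [-6.4, 5.0, 2.8]
width: -0.0001
```

Run:
```python
from g import *; from ov import ov
to((-37,-24,121)); s=arm.read_state(); print(s["ft_torque"].round(2))
im=optics.grab_frame("wrist")[:,:,::-1];cv2.imwrite("pics/w17.png",cv2.resize(im[160:400,160:480],None,fx=2.5,fy=2.5,interpolation=cv2.INTER_CUBIC))
im=optics.grab_frame("side")[:,:,::-1];x,y=195,160;cv2.imwrite("pics/side17.png",cv2.resize(im[y+20:y+120,x+40:x+140],None,fx=6,fy=6,interpolation=cv2.INTER_CUBIC))
```

```text
t 20.05 tcp [ 0.5035 -0.3358  0.1207] F [-6.4  5.   2.8] w -0.0001
tool x ang -162.94 z [-0.006  0.002 -1.   ] delta tool [-0.0081  0.0004 -0.0003] per row [-0.001  0.    -0.   ]
[ 0.87  1.36 -0.08]
```

View pics/w17.png

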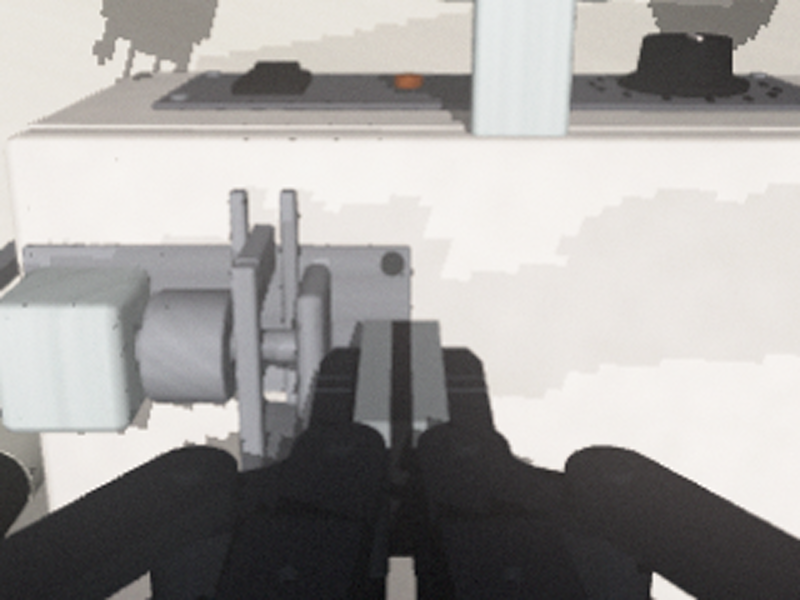

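View pics/side17.png

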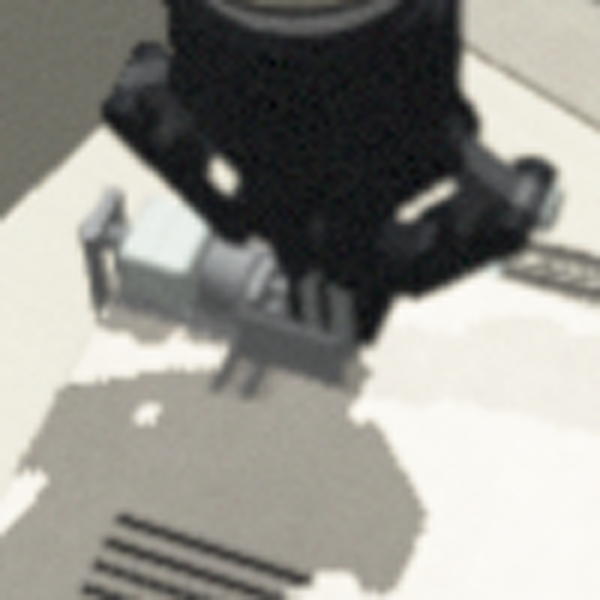

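Request:
{"name": "move_arm", "arguments": {"targets": [[-0.0015,0,0,0,0,0,1],[-0.0015,0,0,0,0,0,1],[-0.0015,0,0,0,0,0,1],[-0.0015,0,0,0,0,0,1],[-0.0015,0,0,0,0,0,1],[-0.0015,0,0,0,0,0,1],[0,0,0,0,0,0,1],[0,0,0,0,0,0,1]]}}

```text
time_s: 20.95
tcp_pos: [0.5106, -0.3336, 0.1206]
orientation: [-0.148, 0.989, 0.002, -0.004]
wrist_force: [-9.3, 3.1, 3.2]
width: -0.0001
```

Run:
```python
from g import *; from ov import ov
to((-37,-24,121)); s=arm.read_state(); print(s["ft_torque"].round(2))
im=optics.grab_frame("wrist")[:,:,::-1];cv2.imwrite("pics/w18.png",cv2.resize(im[160:400,160:480],None,fx=2.5,fy=2.5,interpolation=cv2.INTER_CUBIC))
im=optics.grab_frame("side")[:,:,::-1];x,y=195,160;cv2.imwrite("pics/side18.png",cv2.resize(im[y+20:y+120,x+40:x+140],None,fx=6,fy=6,interpolation=cv2.INTER_CUBIC))
```

```text
t 20.95 tcp [ 0.5106 -0.3336  0.1206] F [-9.3  3.1  3.2] w -0.0001
tool x ang -162.98 z [-0.008  0.002 -1.   ] delta tool [-0.0006  0.0004 -0.0004] per row [-0.0001  0.0001 -0.    ]
[ 0.73  1.88 -0.05]
```

View pics/w18.png

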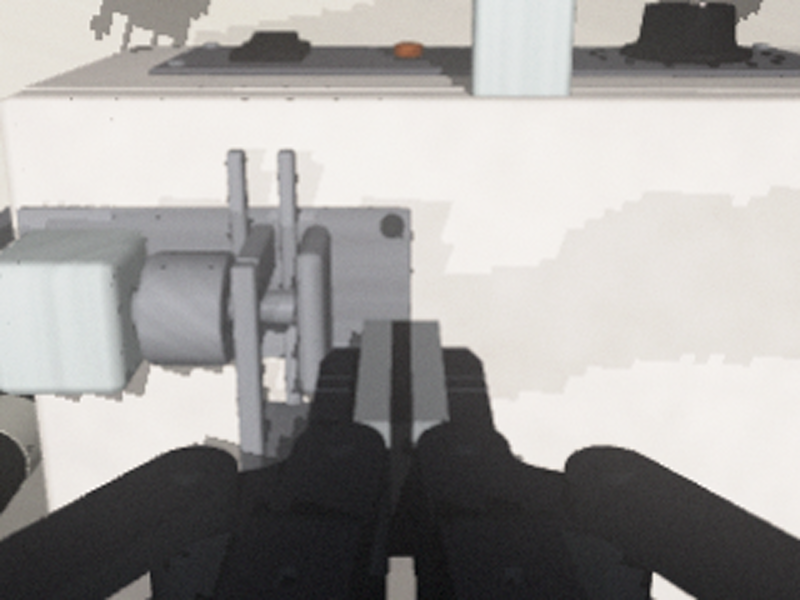

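View pics/side18.png

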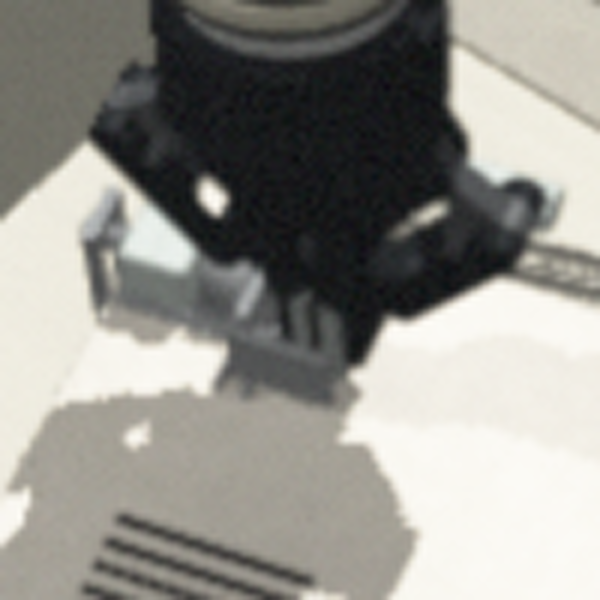

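Request:
{"name": "move_arm", "arguments": {"targets": [[-0.001,0,0,0,0,0,1],[-0.001,0,0,0,0,0,1],[-0.001,0,0,0,0,0,1],[-0.001,0,0,0,0,0,1],[0,0,0,0,0,0,1],[0,0,0,0,0,0,1],[0,0,0,0,0,0,1],[0,0,0,0,0,0,1]]}}

```text
time_s: 21.85
tcp_pos: [0.5108, -0.3335, 0.1205]
orientation: [-0.147, 0.989, 0.002, -0.006]
wrist_force: [-13.3, 2.8, 5.9]
width: -0.0001
```

Run:
```python
from g import *; from ov import ov
to((-37,-24,121)); s=arm.read_state(); print(s["ft_torque"].round(2))
im=optics.grab_frame("side")[:,:,::-1];x,y=195,160;cv2.imwrite("pics/side19.png",cv2.resize(im[y+20:y+120,x+40:x+140],None,fx=6,fy=6,interpolation=cv2.INTER_CUBIC))
```

```text
t 21.85 tcp [ 0.5108 -0.3335  0.1205] F [-13.3   2.8   5.9] w -0.0001
tool x ang -163.09 z [-0.013  0.003 -1.   ] delta tool [-0.0004  0.0004 -0.0005] per row [-0.      0.     -0.0001]
[ 0.53  2.94 -0.  ]
```

View pics/side19.png

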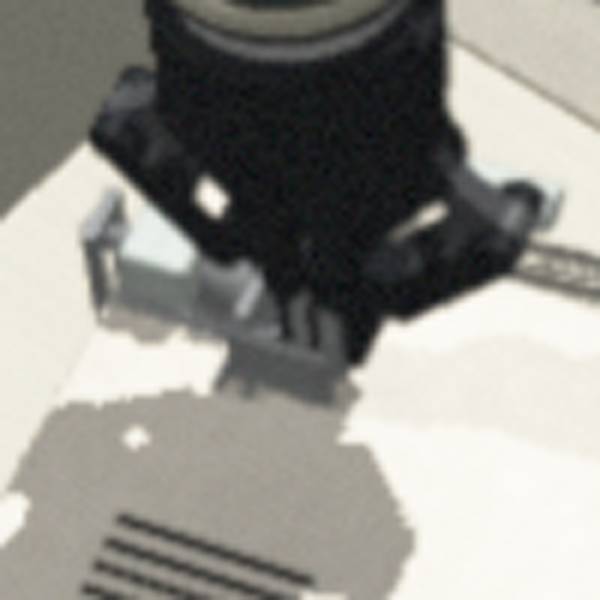

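Request:
{"name": "move_arm", "arguments": {"targets": [[0.002,0,0,0,0,0,1],[0.002,0,0,0,0,0,1],[0.001,0.001,0,0,0,0,1],[0,0.003,0,0,0,0,1],[0,0.006,0,0,0,0,1],[0,0.01,0,0,0,0,1],[0,0.01,-0.02,0,0,0,1],[-0.005,0.01,-0.03,0,0,0,1]]}}

```text
time_s: 22.7
tcp_pos: [0.5071, -0.2964, 0.1711]
orientation: [-0.148, 0.989, -0.002, -0.0]
wrist_force: [0.6, 0.4, -0.1]
width: 0.0002
```

Request:
{"name": "move_arm", "arguments": {"targets": [[-0.005,0.005,-0.02,0,0,0,1],[-0.005,0,-0.02,0,0,0,1],[-0.005,0,-0.01,0,0,0,1],[-0.005,0,0,0,0,0,1],[0,0,0,0,0,0,1],[0,0,0,0,0,0,1],[0,0,0,0,0,0,1],[0,0,0,0,0,0,1]]}}

```text
time_s: 23.5
tcp_pos: [0.5246, -0.2834, 0.2204]
orientation: [-0.149, 0.989, 0.0, -0.001]
wrist_force: [-0.2, -0.2, -0.2]
width: 0.0003
```

Run:
```python
from g import *
to((-37,-24,121))
im=optics.grab_frame("wrist")[:,:,::-1];cv2.imwrite("pics/w20.png",cv2.resize(im[60:360,60:460],None,fx=2,fy=2,interpolation=cv2.INTER_CUBIC))
im=optics.grab_frame("side")[:,:,::-1];x,y=195,160;cv2.imwrite("pics/side20.png",cv2.resize(im[y:y+150,x:x+200],None,fx=4,fy=4,interpolation=cv2.INTER_CUBIC))
```

```text
t 23.5 tcp [ 0.5246 -0.2834  0.2204] F [-0.2 -0.2 -0.2] w 0.0003
tool x ang -162.89 z [-0.001  0.    -1.   ] delta tool [ 0.0274 -0.0435  0.0994] per row [ 0.0034 -0.0054  0.0124]
```

View pics/w20.png

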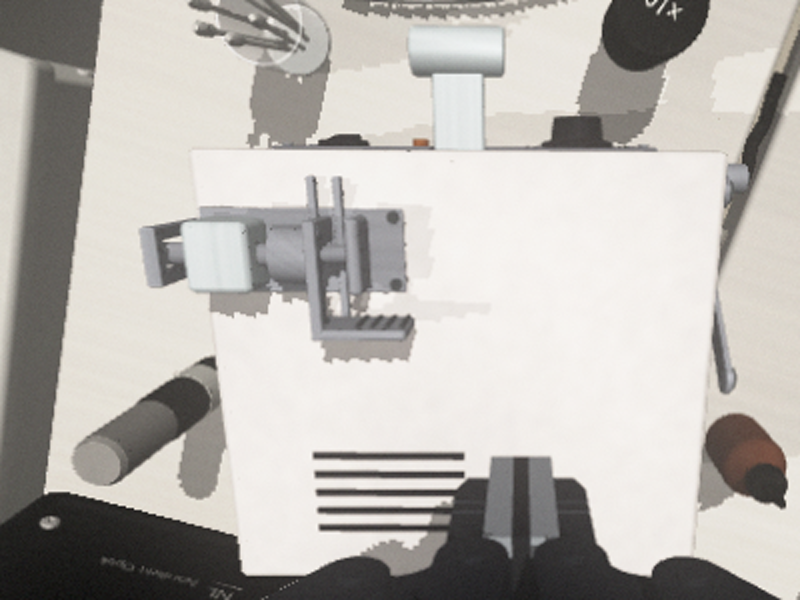

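View pics/side20.png

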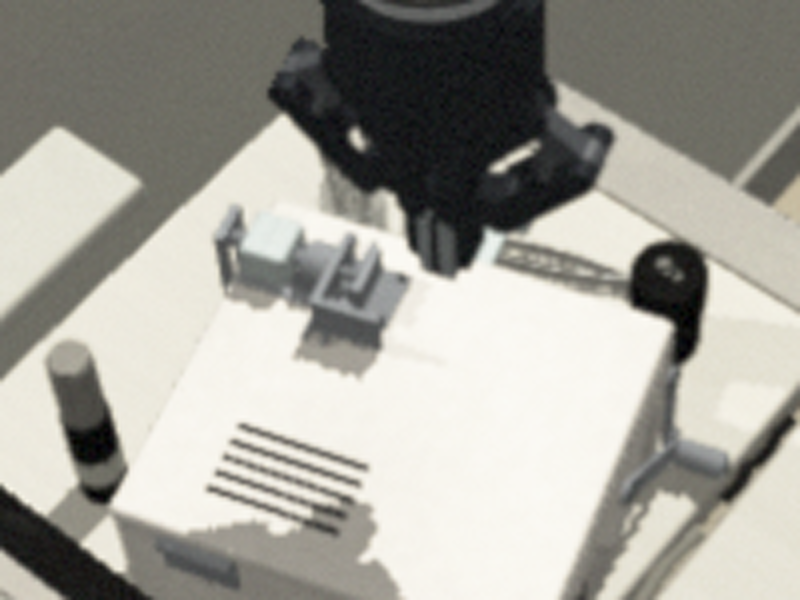

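Run:
```python
from bench import arm
print(arm.hand_in())
```

```text
the job is handed in; nothing more can be done
None
```

The lamp lid is shut and latched, and I handed the job in at about 23.5 s of the 64 s allowed.

- **Stay:** I pushed the knuckle over with the closed fingertips. The pictures showed the stay folded and the lid resting about 8° lower.
- **Lid:** I gripped the pull across its ends and lowered the lid at about 0.4 rad/s. When it was shut I pressed on the pull, which read 34 N upward at the wrist, under the 120 N wrist limit. The lid stayed shut after I let go.
- **Bolt and keeper:** I pressed the bolt home, then slid the keeper back until it stopped moving, with about 13 N sideways at the wrist.

After I backed the arm off, the pictures showed the bolt held in, with its collar past the keeper. They also showed the keeper across, the stay folded and the four bystanders standing where they were. The wrist force was near zero and the fingers were clear.

**Disagreements and gaps:**
- The cameras disagreed by 2 to 5 mm on the box position and about 1° on its angle. I corrected the knuckle, pull and button approaches from close-up views.
- At first contact with the button, about 3 N of upward force appeared, perhaps from touching the keeper tab. I raised the tool 4 mm and it went away.
- The bolt and keeper travels were judged from pictures and the stop in motion, not measured.

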